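# Mount a vee rest on a T-slot rail with a sprung toggle bolt

### The job

Mount the loose vee rest on the bench rail, in the free stretch between the rest already mounted there and the low stop dog: set it down gently so that it straddles the rail and sits flat on it. Then take the toggle bolt from the rack, pass its T-head down through the slot of the rest into the rail slot, press it down against its spring and turn it a quarter turn, so that its grip lies across the rail and the spring pulls the T-head up under the rail's lips when you let go. Leave the other tools and parts where they are.

Things in the scene. Friction and masses are not known exactly. Their poses are not given: they have to be found in the camera images.
- rail: Fixed steel T-slot rail lying crosswise ahead of the robot, 320 long (x), 64 wide (y), 30 high. Origin: centre of its underside, on the bench. A slot 15 wide runs along the middle of its top, full length, between lips 8 thick; below them, 22 down to 6 above the bench, a cavity 42 wide. Two lugs at x = +-110, 100 wide over all, 14 high with their screws. Place and yaw vary.
- mounted_rest: A vee rest like the loose one, fixed on one end of the rail (either end), its own toggle bolt locked, grip across the rail: it shows the finished state. Origin: mid-length of its 90 long foot on the rail's centreline, 20 above the bench; x as the rail's. Its bolt stands at x = -15, its upright plate at x = +25 to +45. Plate top 95, grip top 91 above the bench.
- stop_dog: Low steel stop block fixed on the rail near its other end: 30 along the rail (x), 50 across, 10 high. Origin: centre of its underside, on the rail's top face. The free stretch between it and the mounted rest is 140 to 160 long.
- rest_slot (a point): Loose aluminium vee rest, 0.3 to 0.55 kg, upright on the bench left or right of the rail, any yaw. This point: centre of its bolt slot at the foot's top face, 22 above its lower edges. x along the rest (along the rail when mounted, either way round), z up. Foot: x -30 to +60, 82 wide (y), 12 thick; slot 36 (x) by 15 (y), right through. Mounted, this point is 42 above the bench.
- rest_grip (a point): Middle of the loose rest's upright plate: at x 50, y 0, z +24 from rest_slot, same axes. Plate 20 thick (x), 60 wide (y), from the foot up to 29 above this point, with a vee 40 wide, 20 deep in its top edge: pinch it across its thickness. Skirts 10 deep below the foot straddle the rail: 68 apart inside (2 play each side), flared to 76 at their lower edge; the foot then lies on the rail's top.
- bolt_grip (a point): Centre of the grip of the loose toggle bolt (0.13 to 0.2 kg), which hangs upright by its collar in one of the rack's three holes, at any yaw. Grip: black flat bar 44 long (x), 12 thick (y), 26 high (13 above and below this point), parallel to the T-head. The T-head's underside is 63 below this point. Half a turn makes no difference.
- bolt_head (a point): Centre of the bolt's steel T-head, 59.5 below bolt_grip: 30 long (x), 10 wide (y), 7 thick; shank 10 diameter. Same axes as bolt_grip.
- collar (a joint): Travel of the bolt's sprung collar (42 diameter, 6 thick) up the shank, m: 0 free, 0.010 pressed right in; 6 N to start, 13 N at the end. Free, its lower face is 40 below bolt_grip, 16 above the T-head's top. Foot and lips are 20 thick together: standing on the foot, pressed in more than 4 mm (6 to 9 is right), the T-head can turn under the lips. Locked and let go it reads about 0.004.
- rack: Fixed bolt rack of grey bent sheet: 200 long (x), feet to 236, 60 wide (y), top face 45 above the bench, three 34 holes at x = -70, 0, +70. Origin: centre of its underside. On the other side of the rail from the loose rest; bolt, locating pin and crossbar driver hang in it in any order, tops 92 to 98 above the bench.
- locating_pin: Bystander in the rack: steel pin with a round black knob, 32 diameter, top 76 above its origin (the origin lies on its axis, 23 below the rack's top). Leave it.
- crossbar_driver: Bystander in the rack: steel driver with a round crossbar 71 long (y) and 11 thick, 64 above its origin, which lies on its axis 23 below the rack's top. Leave it.
- spanner: Bystander: steel spanner 140 long lying on the bench between robot and rail. Leave it.
- loose_socket: Bystander: steel socket, 25 diameter, 32 high, standing on the bench between robot and rail. Leave it.
- grease_jar: Bystander: white jar, 64 diameter, 55 high, beyond the rail. Leave it.
- oiler: Bystander: white oiler bottle, 52 diameter, 150 high with its thin spout, beyond the rail. Leave it.
- damper_tube: Bystander: aluminium damper tube, 36 diameter, 200 long with a thin rod of 50 more, lying in a wooden cradle beyond the rail; the work that will go on the two rests later. Leave it.
- bushing: Bystander: bronze flanged bushing, 34 diameter, 24 high, standing on the bench just beyond the rail. Leave it.
Things that resemble listed ones, but are neither listed nor needed, are in the scene too. What is shaped like the part that bears bolt_grip but orange or turquoise is not meant.

How it is judged (in metres and radians):
On the way, in this order (a step that is already met when the one before it is completed fails the run):
1. the vee rest straddles the rail and sits flat on it, in the free stretch (z of rest_slot in the frame of rail between 0.0395 and 0.0445 m and y of rest_slot in the frame of rail between -0.0035 and 0.0035 m and x of rest_slot in the frame of rail between -0.095 and 0.095 m and angle between the x axis of rest_slot and the x axis of rail, either way round below 0.07 rad and angle between rest_slot's own z axis and vertical below 0.04 rad), for 0.2 s.
2. the T-head has passed down through the slot of the rest into the rail slot, lying along the slot (all of step 1 and horizontal distance between bolt_head and rest_slot below 0.006 m and z of bolt_head in the frame of rail below 0.0245 m and angle between the x axis of bolt_head and the x axis of rail, either way round below 0.5 rad), for 0.05 s.
At the end, for the whole second after the job is handed in: The rest sits flat on the rail between mounted rest and dog (2.5 mm, off-centre under 3.5 mm, 0.07 rad); the bolt stands upright in its slot (6 mm, 0.08 rad), T-head under the lips, turned over 1.2 rad from the slot, collar held 2.5 to 6.5 mm pressed in; all let go (all of step 1 and horizontal distance between bolt_head and rest_slot below 0.006 m and z of bolt_head in the frame of rail between 0.01 and 0.0205 m and angle between the x axis of bolt_head and the x axis of rail, either way round above 1.2 rad and angle between bolt_head's own z axis and vertical below 0.08 rad and value of joint collar between 0.0025 and 0.0065 m); the robot touches nothing.
It fails at once if another tool or part on the bench or in the rack is knocked away (more than 30 mm) (distance of any of locating_pin, crossbar_driver, spanner, loose_socket, grease_jar, oiler, damper_tube, bushing from where it was at the start of the episode above 0.03 m).
It fails at once if the oiler or the jar is tipped over (angle between any of oiler, grease_jar's own z axis and vertical above 0.5 rad).
It fails at once if the vee rest is dropped, slammed or forced onto the rail (contact above 90 N) (contact force between rest and rail above 90 N).
It also fails if it takes over 58 s, if anything falls off the work surface, if the arm or the gripper's body presses on something with over 40 N, if the wrist force passes 120 N, or if a joint passes its speed limit or range.

### The arm

A 6-joint arm with a two-finger parallel gripper is mounted at the origin on the work surface. World frame = base frame: x ahead of the robot, y to its left, z up, the work surface at z = 0. Lengths are in mm, angles in rad, forces in N, time in s.
With the tool pointing down it reaches from about 300 to 775 mm from the base axis. Payload 14.6 kg.
Tool frame: the origin (TCP) lies on the centre line of the jaws, within the pads' length; the fingertips stand manip.tcp_to_tips ahead of it and the grasp point (between the pads) lies 5 mm behind it (manip.tcp_to_tips is the distance from the TCP to the fingertips, in mm); z points along the fingers, y is the direction in which the jaws open and shut (so a half turn about z gives the same grasp; the last joint's range is limited). The gripper opens to 94 mm and grips with 3 to 60 N. Pads are 16 mm wide; open, the fingers measure 119 mm over their backs; the gripper's body (75 mm by 177 mm) begins 78 mm behind the grasp point.
Start: joints at [-1.359, 0.3, 1.521, -0, 1.321, -0.067], TCP at [151.354, -528.754, 219.446] pointing down, gripper open.
Joint ranges: [-3.03, 3.03], [-0.79, 2.21], [0.23, 2.52], [-1.04, 4.18], [0, 3.07], [-2.55, 2.55]. Speed limits (rad/s): [2.22, 2.22, 2.57, 3.14, 3.14, 3.14].

### API

Orientations are given as [roll, pitch, yaw] about the fixed x, y, z axes, in that order (R = Rz(yaw) Ry(pitch) Rx(roll)).
In Python, from cell import manip, optics, workorder gives the robot as it stands. The module is installed in compiled form; this text tells all that it offers.
- The arm moves only by the tool jog_arm, never from a script. Its argument "deltas" is text: rows parted by semicolons, each of 5 numbers parted by spaces: the shift along the tool's x, y, z in mm, then the turn about the tool's z in rad, then the finger opening in mm, from 0 to 94. In form: tx ty tz twist grip; .... A call has exactly 10 rows; each row is the pose to reach, as a shift and turn from the pose commanded when the call began, along the tool's axes at that moment; what a row does not reach only later rows make up. A row lasts 1/8 s, in which the tool goes at most 62.5 mm and 10.7 degrees, less where a joint would pass 70% of its speed; a pose out of reach is approached as far as the arm can. A call with a gripper value outside its range is refused whole. The fingers move at their own pace and stop on an object; "squeeze" is the grip in N (left out, the last holds). Time passes only in rows, so rows that repeat a pose let the fingers close, or fill a call up. It gives the time, the measured TCP pose, the force and the opening at its end, in the units of the state.
- manip.read_state(): the state, without advancing time (a new reading comes with each control period).
- optics.camera(name): name is "side" or "top" or "wrist"; returns (picture, depth): 420x560x3 uint8, red, green, blue; 420x560 float32, mm along the optical axis (not along the pixel's ray), 0 where there is no reading.
- optics.get_calibration(name): a dict with "intrinsics" (3x3 intrinsics, pixels), "R" (3x3) and "t" (3): a world point X has camera coordinates R X + t; the wrist camera has in their place "hand_eye" (4x4, takes a point from camera to tool coordinates, whose origin is the TCP and whose axes are the flange's). Camera axes: x right, y down, z forward; pixel columns grow to the right and rows downward; lengths in mm; the calibration is good to about 2 mm. The wrist camera is an equidistant fisheye: a pixel r from the principal point sees the ray r / f radians off the axis. A picture is of the moment at which its call begins: read the wrist's pose just before it. get_calibration takes no time and is no camera call.
- workorder.sign_off(): hands the job in, once; it reports no verdict.
The state is a dict: "clock": time; "joints": joint angles; "qd": joint speeds; "effort": joint torques, N m; "eef_pos": TCP position; "eef_rot": TCP orientation; "wrist_force": force on the tool from outside, world axes, zero at the start; "moment": the same for the moment, N m; "finger_gap": finger opening in mm.
Only numpy, scipy, OpenCV 4.12 (cv2) and the standard library are available. Lean on these libraries where they do the work, as an engineer would, in place of code of your own. Each camera call takes 0.05 s, during which the arm holds its last target.

## Working session

There is one attempt and no reset: what is moved stays moved. The work goes in short steps, Python scripts to look and compute and a tool call to move; the robot and the scene stay as the last step left them, time stands still between calls to the robot, and variables do not carry over. Pictures are saved under pics/ and viewed, and the job is handed in when it is done.

Besides the shell and the picture viewer there is one more tool, called as name(argument=value, ...), one argument or row to a line, values as JSON. jog_arm: Moves the arm, as the interface text tells. Its arguments: {"type":"object","properties":{"deltas":{"type":"string"},"squeeze":{"type":"number"}},"required":["deltas"]}

```bash
mkdir -p pics; ls
cat > h.py <<'E'
import numpy as np, cv2
from cell import manip, optics, workorder
def snap(name, tag):
    st=manip.read_state()
    im,d=optics.camera(name)
    cv2.imwrite(f'pics/{tag}.png', im[:,:,::-1]); np.savez(f'pics/{tag}.npz', im=im,d=d,pos=st['eef_pos'],rot=st['eef_rot'])
    return im,d,st
def rpy(r):
    cx,sx=np.cos(r[0]),np.sin(r[0]);cy,sy=np.cos(r[1]),np.sin(r[1]);cz,sz=np.cos(r[2]),np.sin(r[2])
    return np.array([[cz,-sz,0],[sz,cz,0],[0,0,1]])@np.array([[cy,0,sy],[0,1,0],[-sy,0,cy]])@np.array([[1,0,0],[0,cx,-sx],[0,sx,cx]])
def ray(name,u,v,pos=None,rot=None):
    c=optics.get_calibration(name);K=np.array(c['intrinsics'])
    x=(u-K[0,2])/K[0,0];y=(v-K[1,2])/K[1,1]
    if name!='wrist':
        R=np.array(c['R']);t=np.array(c['t']).ravel()
        return -R.T@t, R.T@np.array([x,y,1.])
    th=np.hypot(x,y); s=np.sin(th)/th if th>1e-9 else 1
    d=np.array([x*s,y*s,np.cos(th)])
    H=np.array(c['hand_eye']); Rw=rpy(rot)
    return np.array(pos)+Rw@H[:3,3], Rw@H[:3,:3]@d
def onplane(name,u,v,z,pos=None,rot=None):
    o,d=ray(name,u,v,pos,rot); return o+d*(z-o[2])/d[2]
def pt(name,u,v,depth):  # static cams
    o,d=ray(name,u,v); return o+d*depth
def proj(name,X):
    c=optics.get_calibration(name);p=np.array(c['R'])@np.array(X)+np.array(c['t']).ravel();q=np.array(c['intrinsics'])@p
    return q[:2]/q[2]
def wproj(X,pos,rot):
    c=optics.get_calibration('wrist');K=np.array(c['intrinsics']);H=np.array(c['hand_eye'])
    p=H[:3,:3].T@(rpy(rot).T@(np.array(X)-np.array(pos))-H[:3,3])
    th=np.arctan2(np.hypot(p[0],p[1]),p[2]);n=p[:2]/np.hypot(p[0],p[1])
    return np.array([K[0,2]+K[0,0]*th*n[0],K[1,2]+K[1,1]*th*n[1]])
def tri(rays):
    A=np.zeros((3,3));b=np.zeros(3)
    for o,d in rays:
        d=d/np.linalg.norm(d);P=np.eye(3)-np.outer(d,d);A+=P;b+=P@o
    X=np.linalg.solve(A,b)
    return X,[np.linalg.norm((np.eye(3)-np.outer(d/np.linalg.norm(d),d/np.linalg.norm(d)))@(X-o)) for o,d in rays]
E
python3 - <<'E'
from h import *
for n in('top','side','wrist'):
    im,d,st=snap(n,n+'0'); c=optics.get_calibration(n); print(n,{k:np.round(np.array(v),3).tolist() for k,v in c.items()})
print(st, manip.tcp_to_tips)
E
```

```text
pics
top {'intrinsics': [[488.182, 0.0, 280.48], [0.0, 488.182, 212.028], [0.0, 0.0, 1.0]], 'R': [[0.026, -0.999, -0.019], [-0.995, -0.024, -0.092], [0.091, 0.022, -0.996]], 't': [31.727, 594.886, 1336.895]}
side {'intrinsics': [[473.19, 0.0, 282.624], [0.0, 473.19, 208.866], [0.0, 0.0, 1.0]], 'R': [[-0.839, -0.544, 0.001], [-0.387, 0.597, -0.702], [0.382, -0.59, -0.712]], 't': [503.297, 254.107, 958.756]}
wrist {'intrinsics': [[325.192, 0.0, 276.472], [0.0, 325.192, 206.608], [0.0, 0.0, 1.0]], 'hand_eye': [[0.001, -0.958, -0.288, 84.779], [1.0, 0.001, -0.0, -1.093], [0.001, -0.288, 0.958, -164.65], [0.0, 0.0, 0.0, 1.0]]}
{'clock': 0.1, 'joints': array([-1.35859083e+00,  3.00420738e-01,  1.52150255e+00,  6.90775003e-05,
        1.32071913e+00, -6.65977228e-02]), 'qd': array([-0.00021071, -0.00118697, -0.00234097,  0.00174391,  0.00118117,
       -0.00229923]), 'effort': array([ 1.75660211e-03, -5.32641506e+01, -3.53285623e+01,  7.09802750e-02,
        2.34495598e-02, -7.25032783e-05]), 'eef_pos': array([ 151.33167642, -528.54348691,  218.94717409]), 'eef_rot': array([-3.14054967e+00, -1.36622549e-04,  2.78786020e-01]), 'wrist_force': array([ 0.06377653, -0.99661193,  0.33327887]), 'moment': array([ 0.01871057,  0.0018682 , -0.0235061 ]), 'finger_gap': 94.10017844719928} 14.0
```

View pics/top0.png

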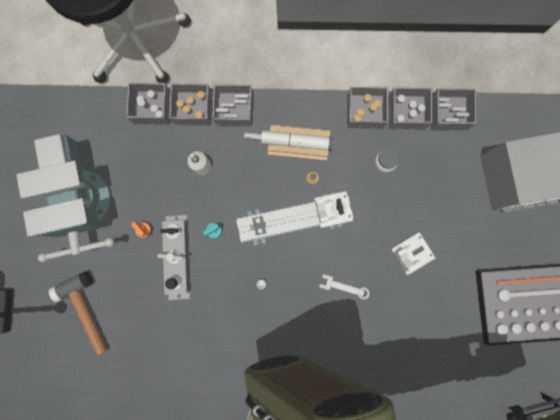

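View pics/side0.png

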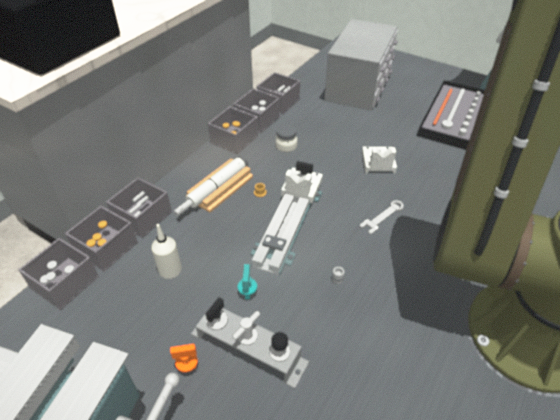

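View pics/wrist0.png

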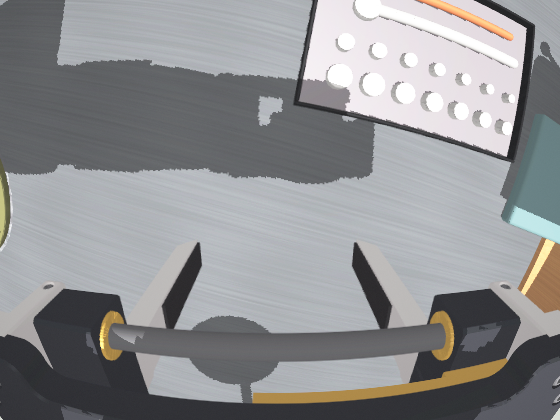

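Top view: the rail is at (295,218), with the mounted rest at (333,210) and the dog at (258,225). The loose rest is at (413,253) and the rack at (175,257). Bolt candidates are black flat bar (170,231), turquoise (213,230), orange (141,229), black knob (171,283) and crossbar (172,256). The black flat bar fits the description, so I'm enlarging to confirm.

Run:
```python
from h import *
a=cv2.imread('pics/top0.png');b=cv2.imread('pics/side0.png')
def cr(im,x0,x1,y0,y1,s,n): cv2.imwrite(f'pics/{n}.png',cv2.resize(im[y0:y1,x0:x1],None,fx=s,fy=s,interpolation=cv2.INTER_CUBIC))
cr(a,130,230,205,305,6,'c1'); cr(a,230,450,180,285,3.6,'c2'); cr(b,180,320,260,380,5,'c3'); cr(b,230,430,120,290,4,'c4')
for z,ps in ((41,[]),):pass
for u,v,z in ((295,218,30),(333,210,40),(258,225,40),(413,253,22),(170,231,92),(171,283,95),(175,257,45)): print(u,v,onplane('top',u,v,z).round(0))
```

```text
295 218 [578.   6.  30.]
333 210 [602. -99.  40.]
258 225 [555. 107.  40.]
413 253 [ 489. -324.   22.]
170 231 [530. 338.  92.]
171 283 [393. 328.  95.]
175 257 [461. 333.  45.]
```

View pics/c1.png

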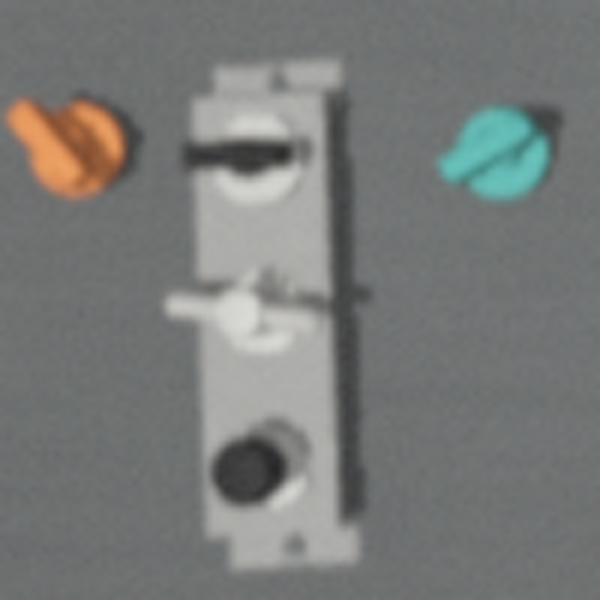

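View pics/c2.png

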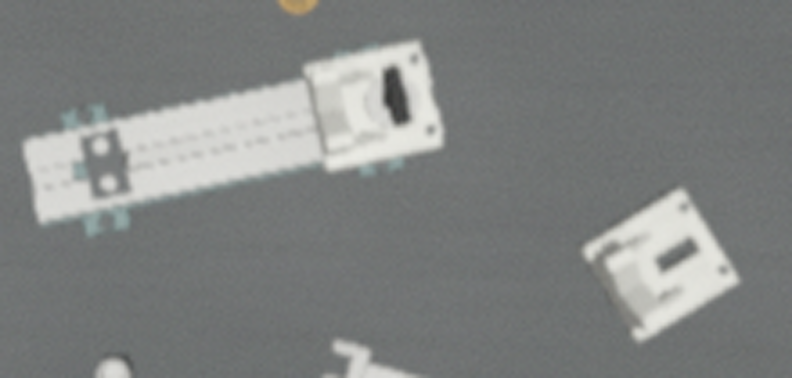

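View pics/c3.png

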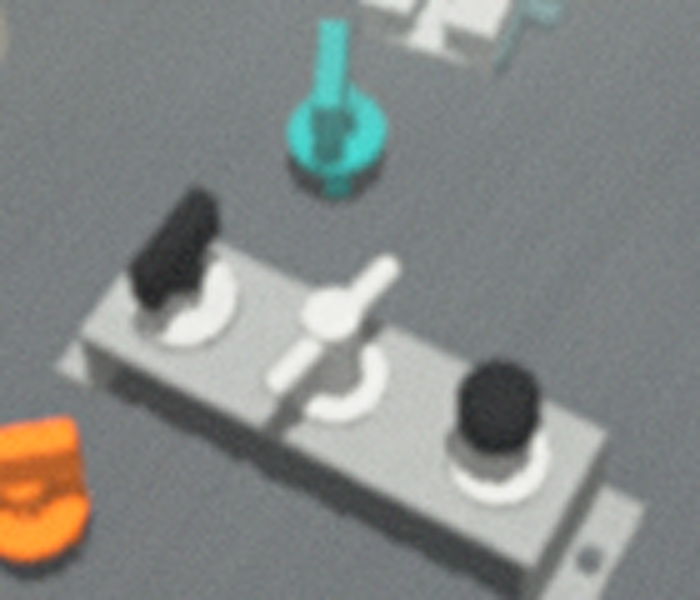

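View pics/c4.png

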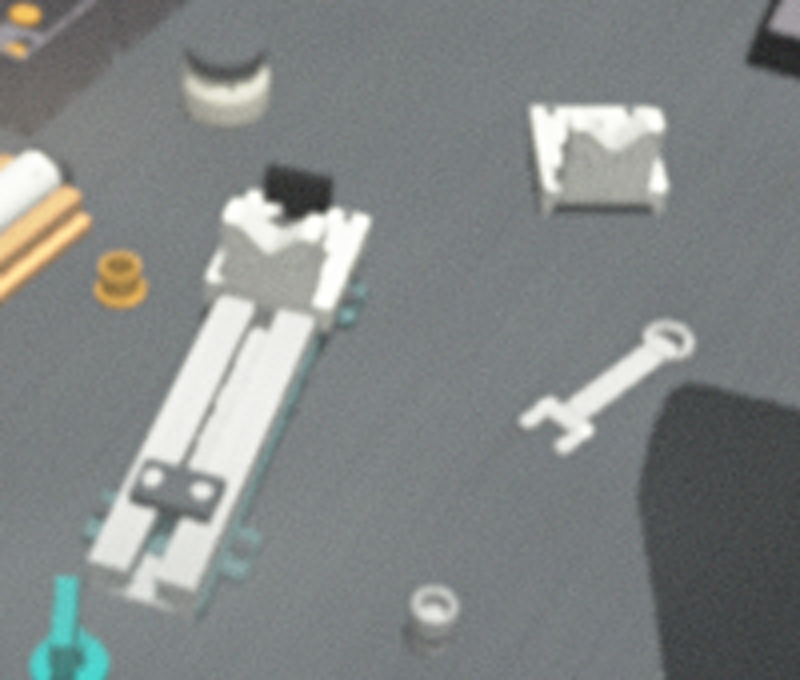

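The crop shows one black flat bar hanging in the rack, top hole at (170,231), so that is the bolt. The orange and turquoise lookalikes stand on the bench. The loose rest's plate points image-left, towards the dog. Next I move to a wrist view near the rest.

jog_arm(
  deltas="40 -15 -10 -0.05 94; 90 -35 -20 -0.1 94; 145 -56 -30 -0.15 94; 200 -77 -41 -0.2 94; 250 -97 -41 -0.25 94; 291 -112 -41 -0.3 94; 291 -112 -41 -0.3 94; 291 -112 -41 -0.3 94; 291 -112 -41 -0.3 94; 291 -112 -41 -0.3 94",
  squeeze=20,
)

```text
clock: 1.4
eef_pos: [399.7, -341.5, 260.5]
eef_rot: [-3.142, 0.0, 0.577]
wrist_force: [1.1, 0.3, -0.0]
finger_gap: 94.3
```

Run:
```python
from h import *
im,d,st=snap('wrist','w1'); print(st['eef_pos'],st['eef_rot'],st['clock'],st['wrist_force'])
```

```text
[ 399.72407954 -341.53293861  260.45389982] [-3.14157443e+00  4.12356079e-05  5.77435959e-01] 1.4 [ 1.10597909  0.25354293 -0.01631262]
```

View pics/w1.png

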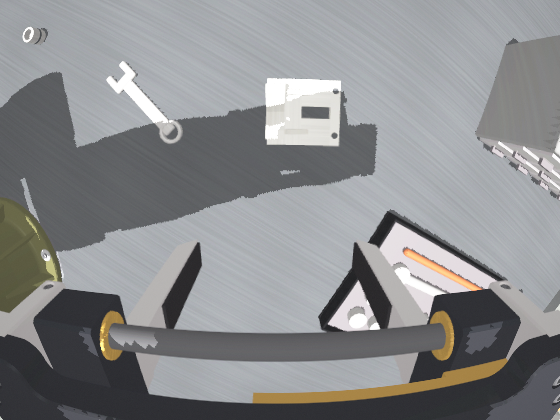

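Wrist view: the rest is at (303,112) with its slot at (315,113) and its plate on the left. A second view from nearer the rail should show both.

jog_arm(
  deltas="40 -25 0 0 94; 80 -50 0 0 94; 121 -76 0 0 94; 121 -76 0 0 94; 121 -76 0 0 94; 121 -76 0 0 94; 121 -76 0 0 94; 121 -76 0 0 94; 121 -76 0 0 94; 121 -76 0 0 94",
)

```text
clock: 2.7
eef_pos: [460.0, -211.2, 260.5]
eef_rot: [3.142, -0.0, 0.579]
wrist_force: [0.6, 0.5, -0.0]
finger_gap: 93.9
```

Run:
```python
from h import *
im,d,st=snap('wrist','w2'); print(st['eef_pos'],st['eef_rot'],st['clock'],st['wrist_force'])
a=cv2.imread('pics/w1.png'); cv2.imwrite('pics/w1c.png',cv2.resize(a[65:160,250:360],None,fx=7,fy=7,interpolation=cv2.INTER_CUBIC)[:600])
```

```text
[ 460.01643451 -211.24099579  260.47014208] [ 3.14151636e+00 -3.19856350e-05  5.78749800e-01] 2.7 [ 0.61484413  0.47082499 -0.04506273]
```

View pics/w2.png

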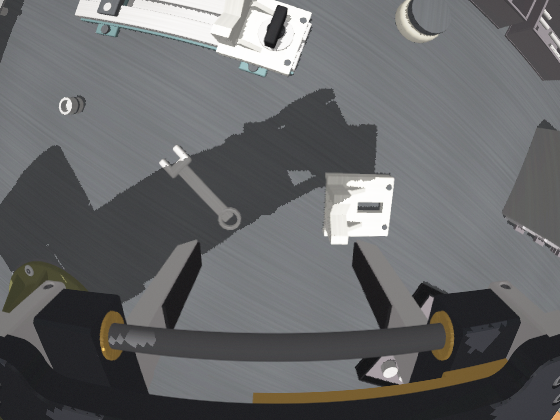

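View pics/w1c.png

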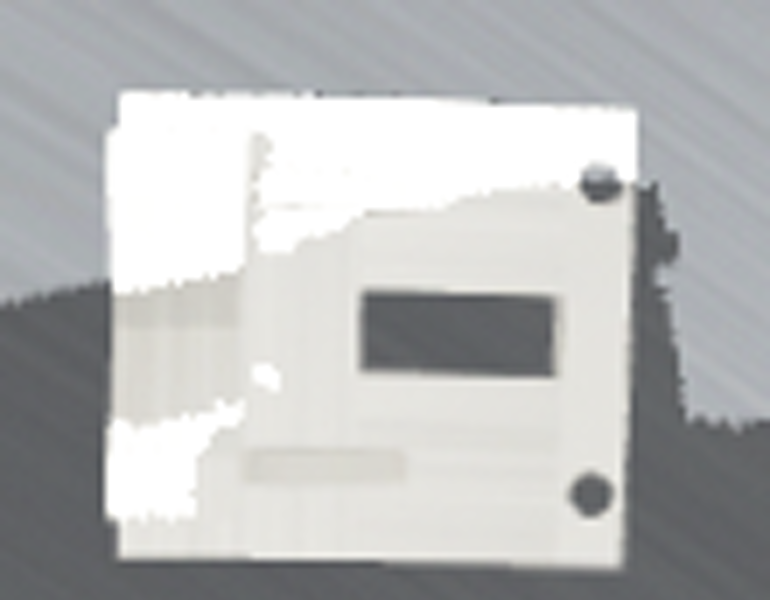

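Run:
```python
from h import *
a=cv2.imread('pics/w2.png'); cv2.imwrite('pics/w2c.png',cv2.resize(a[165:250,315:405],None,fx=7,fy=7,interpolation=cv2.INTER_CUBIC))
cv2.imwrite('pics/w2d.png',cv2.resize(a[0:85,70:320],None,fx=3.2,fy=3.2,interpolation=cv2.INTER_CUBIC))
```

```text
(no output)
```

View pics/w2c.png

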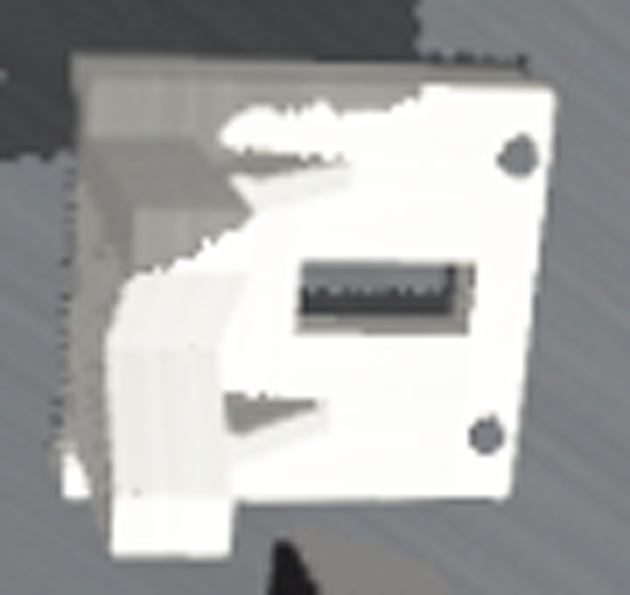

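View pics/w2d.png

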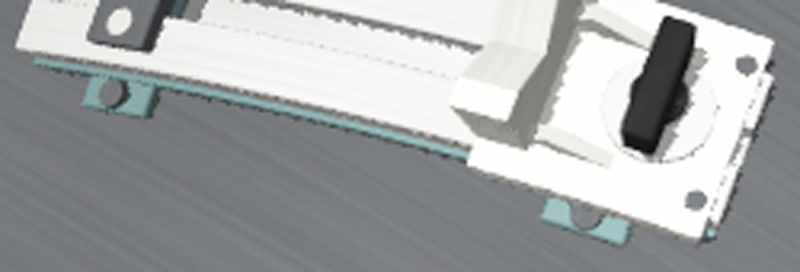

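Run:
```python
from h import *
A=[(360,290),(555,293),(555,376),(360,375),(600,182),(590,495)]
B=[(302,262),(475,264),(470,333),(295,333),(518,156),(486,436)]
p1=np.load('pics/w1.npz');p2=np.load('pics/w2.npz');P=[]
for a,b in zip(A,B):
    ua=[250+(a[0]+.5)/7-.5,65+(a[1]+.5)/7-.5];ub=[315+(b[0]+.5)/7-.5,165+(b[1]+.5)/7-.5]
    X,e=tri([ray('wrist',*ua,p1['pos'],p1['rot']),ray('wrist',*ub,p2['pos'],p2['rot'])]);print(X.round(1),np.round(e,1))
    print('   z22',onplane('wrist',*ua,22,p1['pos'],p1['rot']).round(1),onplane('wrist',*ub,22,p2['pos'],p2['rot']).round(1))
    P.append(X)
P=np.array(P);c=P[:4].mean(0);ax=(P[0]+P[3]-P[1]-P[2]);yaw=np.arctan2(ax[1],ax[0]);print(c,yaw,np.linalg.norm(ax)/2)
s=P[5]-P[4];print('screw dir yaw',np.arctan2(s[1],s[0])-np.pi/2, np.arctan2(s[1],s[0])+np.pi/2)
```

```text
[ 493.1 -315.2   23.7] [0.3 0.3]
   z22 [ 492.9 -315.2   22. ] [ 493.2 -316.    22. ]
[ 511.9 -343.6   25.3] [0.2 0.2]
   z22 [ 512.  -343.9   22. ] [ 512.  -345.2   22. ]
[ 500.2 -352.3   23.1] [0.5 0.5]
   z22 [ 499.7 -352.2   22. ] [ 500.6 -353.    22. ]
[ 480.8 -323.8   20.5] [0.4 0.4]
   z22 [ 480.4 -323.5   22. ] [ 481.3 -323.4   22. ]
[ 533.4 -339.6   21.2] [0.1 0.1]
   z22 [ 533.2 -339.4   22. ] [ 533.5 -339.3   22. ]
[ 485.8 -369.5   21.6] [0. 0.]
   z22 [ 485.7 -369.4   22. ] [ 485.9 -369.3   22. ]
[ 496.48372537 -333.74203231   23.13573407] 2.162354216420771 34.299712464510826
screw dir yaw -4.150959314700881 -1.0093666611110876
```

jog_arm(
  deltas="-12 24 30 0 60; -25 48 60 0 60; -37 72 100 0 60; -37 72 130 0 60; -37 72 130 0 60; -37 72 130 0 60; -37 72 130 0 60; -37 72 130 0 60; -37 72 130 0 60; -37 72 130 0 60",
)

```text
clock: 4.0
eef_pos: [468.5, -291.7, 130.6]
eef_rot: [3.141, -0.0, 0.579]
wrist_force: [0.7, -0.5, 0.1]
finger_gap: 60.3
```

Run:
```python
from h import *
im,d,st=snap('wrist','w3'); print(st['eef_pos'],st['eef_rot'],st['clock'],st['wrist_force'])
```

```text
[ 468.4759551  -291.68624497  130.61677635] [ 3.14138609e+00 -8.35037548e-05  5.78847880e-01] 4.0 [ 0.72798936 -0.51176931  0.12583533]
```

View pics/w3.png

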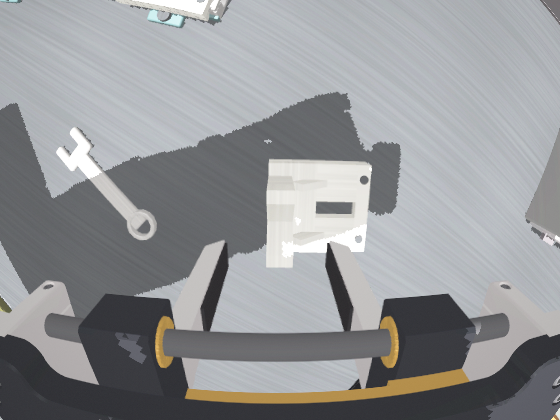

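Run:
```python
from h import *
s=np.array([496.3,-333.8]);
p=np.load('pics/w3.npz');im=cv2.imread('pics/w3.png')
for yaw in(2.15,):
    c,sn=np.cos(yaw),np.sin(yaw)
    for x,y,z in [(40,30,75),(60,30,75),(60,-30,75),(40,-30,75),(-30,41,22),(-30,-41,22),(18,7.5,22),(-18,-7.5,22),(60,41,22)]:
        X=[s[0]+c*x-sn*y,s[1]+sn*x+c*y,z]; q=wproj(X,p['pos'],p['rot']);print((x,y,z),q.round(1)); cv2.circle(im,tuple(int(round((v-o)*5)) for v,o in zip(q,(0,0))) if 0 else (int(round(q[0])),int(round(q[1]))),1,(0,0,255),-1)
cv2.imwrite('pics/w3o.png',cv2.resize(im[140:290,220:400],None,fx=4,fy=4))
```

```text
(40, 30, 75) [291.5 268. ]
(60, 30, 75) [265.2 268. ]
(60, -30, 75) [264.2 191.1]
(40, -30, 75) [292.9 191.1]
(-30, 41, 22) [362.7 251.1]
(-30, -41, 22) [369.8 164.7]
(18, 7.5, 22) [314.  217.7]
(-18, -7.5, 22) [354.5 201.6]
(60, 41, 22) [267.2 252.1]
```

View pics/w3o.png

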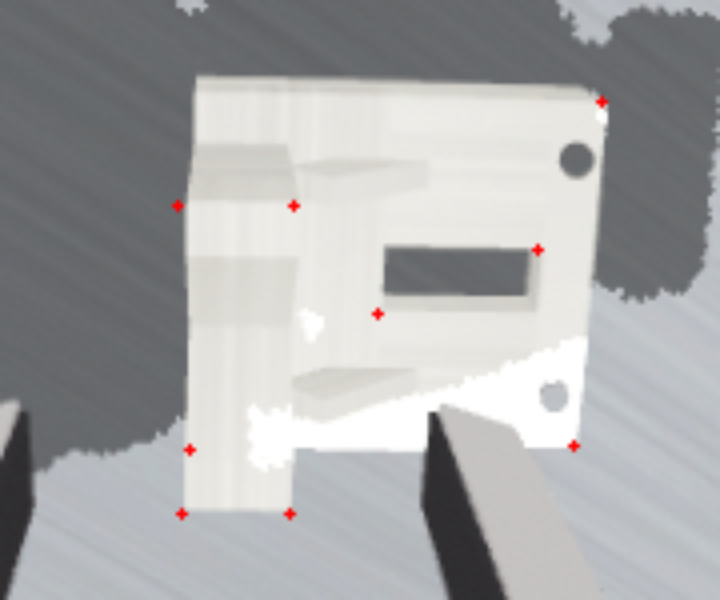

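The predicted corners match the picture within about 1 px, so I descend and close.

jog_arm(
  deltas="0 0 40 0 60; 0 0 75 0 60; 0 0 88 0 60; 0 0 88 0 60; 0 0 88 0 30; 0 0 88 0 10; 0 0 88 0 10; 0 0 88 0 10; 0 0 88 0 10; 0 0 88 0 10",
  squeeze=40,
)

```text
clock: 5.3
eef_pos: [468.7, -291.9, 42.8]
eef_rot: [3.141, -0.0, 0.579]
wrist_force: [0.2, -0.9, 3.0]
finger_gap: 19.7
```

Run:
```python
from h import *
st=manip.read_state(); print(st)
# rail points from w2
p=np.load('pics/w2.npz');d=p['d'];print(d[210,360],d[30,130],d.min(),d.max())
```

```text
{'clock': 5.3, 'joints': array([-6.23413591e-01,  5.13742195e-01,  1.67091756e+00, -5.75601296e-05,
        9.55994143e-01,  3.68676035e-01]), 'qd': array([-4.07526760e-04,  1.29662626e-03, -2.82649508e-05,  8.41023574e-04,
       -1.84276536e-03,  3.50620406e-04]), 'effort': array([ 4.87766638e-01, -5.60152316e+01, -2.65499264e+01,  2.11119018e-01,
        3.41006108e-01, -2.19190383e-02]), 'eef_pos': array([ 468.67087067, -291.94438703,   42.7996104 ]), 'eef_rot': array([ 3.14070002e+00, -2.94419329e-04,  5.78740011e-01]), 'wrist_force': array([ 0.22732303, -0.9040987 ,  2.9635546 ]), 'moment': array([-0.29923012, -0.14769174, -0.00238735]), 'finger_gap': 19.662172107133397}
434.81653 371.28973 0.0 1016.5424
```

The gap reads 19.7 mm, so the plate is held. I lift it and carry it to a view of the rail.

jog_arm(
  deltas="0 0 -15 0 10; 0 0 -55 0 10; 10 -20 -100 0 10; 30 -60 -140 0.05 10; 55 -108 -177 0.12 10; 80 -156 -177 0.2 10; 105 -205 -177 0.28 10; 125 -243 -177 0.35 10; 125 -243 -177 0.35 10; 125 -243 -177 0.35 10",
)

```text
clock: 6.55
eef_pos: [440.0, -20.1, 219.8]
eef_rot: [3.141, 0.0, 0.23]
wrist_force: [0.0, -0.7, -2.9]
finger_gap: 20.2
```

Run:
```python
from h import *
im,d,st=snap('wrist','w4'); print(st['eef_pos'],st['eef_rot'],st['clock'],st['wrist_force'],st['finger_gap'])
```

```text
[440.006778   -20.1344648  219.75782749] [3.14148772e+00 5.40012740e-05 2.29789262e-01] 6.55 [ 0.01867328 -0.66902672 -2.87677296] 20.249042776416793
```

View pics/w4.png

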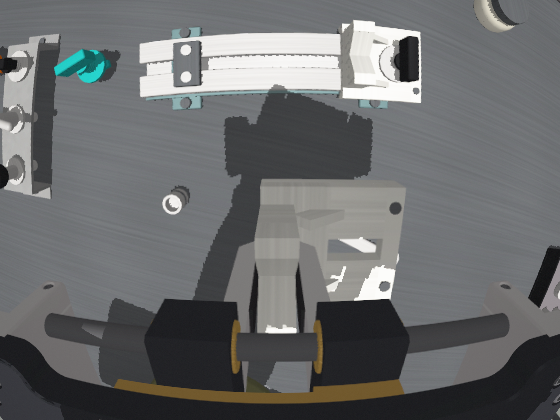

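jog_arm(
  deltas="20 0 0 0 10; 40 0 0 0 10; 60 0 0 0 10; 60 0 0 0 10; 60 0 0 0 10; 60 0 0 0 10; 60 0 0 0 10; 60 0 0 0 10; 60 0 0 0 10; 60 0 0 0 10",
)

```text
clock: 7.85
eef_pos: [498.5, -6.3, 219.4]
eef_rot: [-3.142, 0.0, 0.229]
wrist_force: [-0.3, -0.4, -3.1]
finger_gap: 19.7
```

Run:
```python
from h import *
im,d,st=snap('wrist','w5'); print(st['eef_pos'],st['eef_rot'],st['clock'],st['wrist_force'],st['finger_gap'])
a=cv2.imread('pics/w4.png');b=im[:,:,::-1]
def cr(im,x0,x1,y0,y1,s,n): cv2.imwrite(f'pics/{n}.png',cv2.resize(im[y0:y1,x0:x1],None,fx=s,fy=s,interpolation=cv2.INTER_CUBIC))
cr(a,130,290,15,115,5,'w4a');cr(a,270,430,15,115,5,'w4b')
cr(b,110,270,70,190,5,'w5a');cr(b,270,430,70,190,5,'w5b')
```

```text
[498.54463429  -6.28437176 219.43579819] [-3.14158666e+00  3.59596271e-05  2.28808336e-01] 7.85 [-0.26756844 -0.41239929 -3.10962972] 19.72215417490094
```

View pics/w5.png

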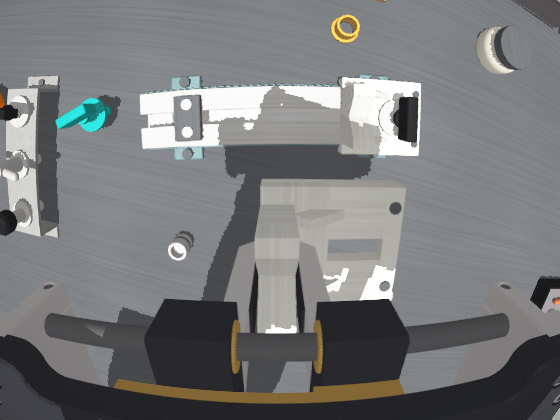

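View pics/w4a.png

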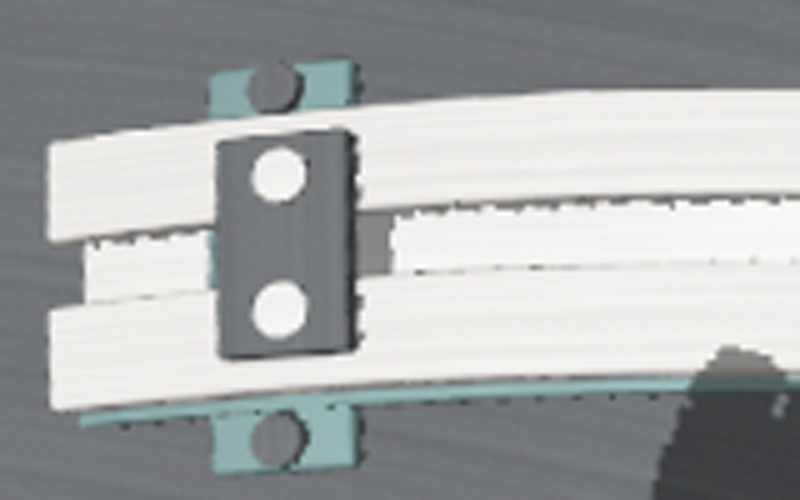

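View pics/w4b.png

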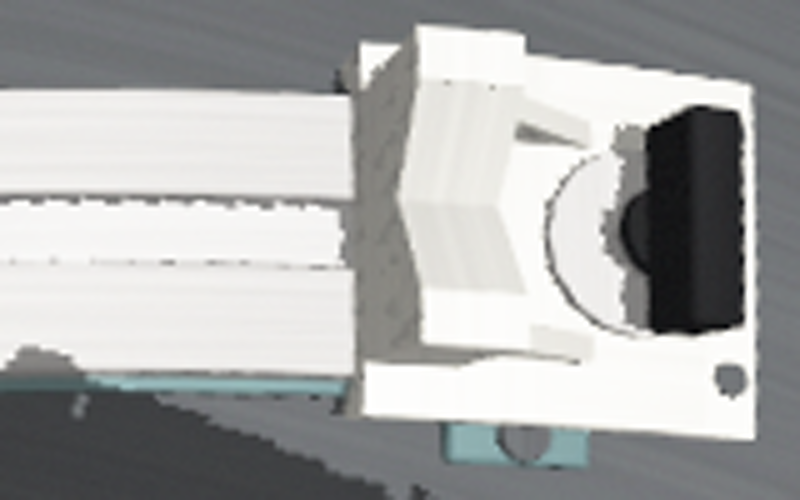

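View pics/w5a.png

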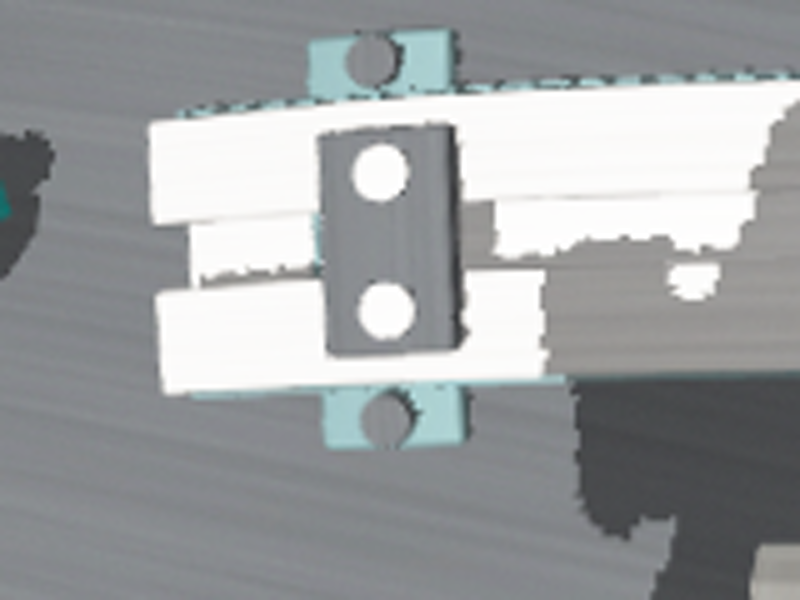

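View pics/w5b.png

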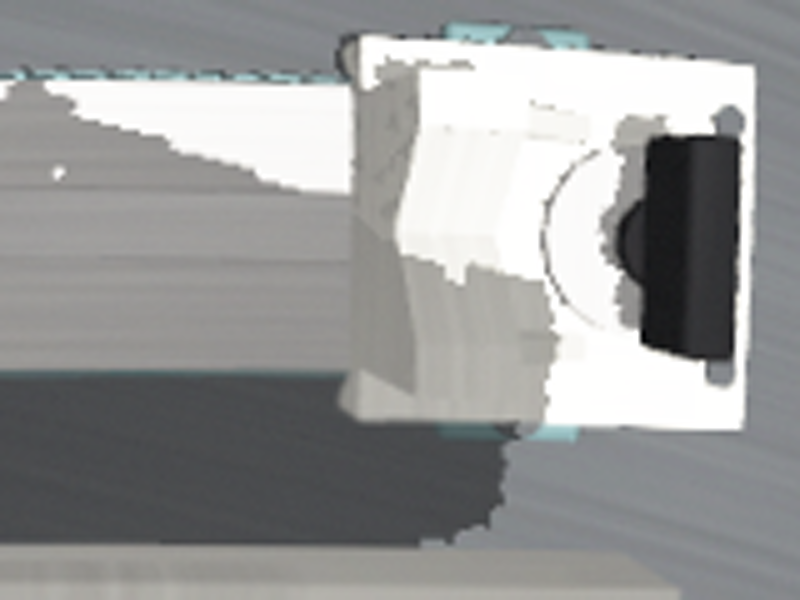

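Run:
```python
from h import *
p1=np.load('pics/w4.npz');p2=np.load('pics/w5.npz')
def T(a,oa,b,ob,n):
    ua=[oa[0]+(a[0]+.5)/5-.5,oa[1]+(a[1]+.5)/5-.5];ub=[ob[0]+(b[0]+.5)/5-.5,ob[1]+(b[1]+.5)/5-.5]
    X,e=tri([ray('wrist',*ua,p1['pos'],p1['rot']),ray('wrist',*ub,p2['pos'],p2['rot'])])
    z=30 if n[0]=='r' else 40
    print(n,X.round(1),round(e[0],1),'fixed z',onplane('wrist',*ua,z,p1['pos'],p1['rot'])[:2].round(1),onplane('wrist',*ub,z,p2['pos'],p2['rot'])[:2].round(1))
    return (onplane('wrist',*ua,z,p1['pos'],p1['rot'])+onplane('wrist',*ub,z,p2['pos'],p2['rot']))[:2]/2, X
A=(130,15);B=(110,70);C=(270,15);D=(270,70)
r=[T((50,143),A,(150,122),B,'rL far'),T((50,240),A,(153,222),B,'rL sf'),T((50,312),A,(157,292),B,'rL sn'),T((50,408),A,(163,392),B,'rL near'),
T((355,95),C,(352,82),D,'rR far'),T((352,195),C,(352,193),D,'rR sf'),T((355,265),C,(352,262),D,'rR sn'),T((354,374),C,(352,372),D,'rR near')]
d=[T((348,132),A,(455,126),B,'dog'),T((350,352),A,(458,350),B,'dog'),T((279,174),A,(381,172),B,'dogscrew'),T((279,308),A,(386,311),B,'dogscrew')]
m=[T((752,88),C,(755,66),D,'mfoot'),T((753,437),C,(742,430),D,'mfoot')]
P=[q[0] for q in r]
L=sum(P[:4])/4;R=sum(P[4:])/4
print('L',L,'R',R,'len',np.linalg.norm(R-L),'yaw toward dog',np.arctan2(*(L-R)[::-1]))
for i in range(4): print(np.arctan2(*(P[i]-P[i+4])[::-1]))
# slot in hand
for p in (p1,p2):
    Rm=rpy(p['rot']);
    for off in([0.27+7.5,50.2-18,20.8],[0.27+7.5,50.2+18,20.8],[.27-7.5,50.2+18,20.8],[.27-7.5,50.2-18,20.8]): print(wproj(p['pos']+Rm@np.array(off),p['pos'],p['rot']).round(1))
b=cv2.imread('pics/w5.png');cv2.imwrite('pics/w5s.png',cv2.resize(b[170:310,250:410],None,fx=5,fy=5,interpolation=cv2.INTER_CUBIC)[:600])
```

```text
rL far [571.6 172.   28.9] 0.0 fixed z [571.5 171.5] [571.6 171.5]
rL sf [548.9 166.8  28.3] 0.1 fixed z [548.8 165.9] [549.1 166.2]
rL sn [532.5 164.9  23.7] 0.0 fixed z [532.3 162. ] [533.3 162.3]
rL near [510.4 157.5  29.2] 0.2 fixed z [510.4 157.3] [510.6 157. ]
rR far [625.8 -46.8  26.8] 0.4 fixed z [625.  -46.8] [625.3 -45.8]
rR sf [601.1 -50.6  35. ] 0.1 fixed z [602.2 -51.2] [601.5 -51.7]
rR sn [586.7 -55.2  31.5] 0.0 fixed z [587.  -55.5] [586.7 -55.5]
rR near [563.2 -61.   31.7] 0.3 fixed z [563.3 -61. ] [563.1 -61.7]
dog [581.9  98.8  35.1] 0.7 fixed z [580.9  98.2] [582.   96.9]
dog [533.8  88.1  33.1] 0.2 fixed z [533.6  86.6] [534.8  86.5]
dogscrew [569.4 111.1  40. ] 0.0 fixed z [569.4 111.1] [569.4 111. ]
dogscrew [540.3 103.5  42.2] 0.1 fixed z [540.4 104.3] [540.  103.9]
mfoot [ 656.7 -134.1   35.2] 0.0 fixed z [ 654.9 -132.2] [ 655.7 -132. ]
mfoot [ 575.4 -148.9   45.1] 0.3 fixed z [ 576.1 -150.9] [ 575.3 -151.7]
L [540.95514943 164.22478046] R [594.24961063 -53.64622019] len 224.29461098735285 yaw toward dog 1.8107001360321873
1.811927260244885
1.8093039768453436
1.8141817396692745
1.807391702841714
[330.2 239.3]
[384.9 238.5]
[382.1 259.5]
[328.7 261. ]
[330.2 239.3]
[384.9 238.5]
[382.1 259.5]
[328.7 261. ]
```

View pics/w5s.png

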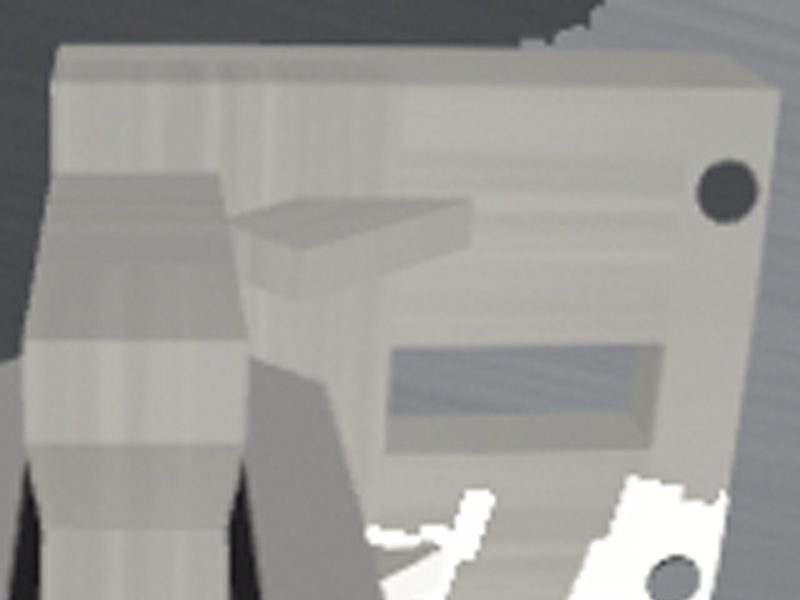

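jog_arm(
  deltas="30 -15 20 0 10; 60 -30 40 -0.011 10; 81 -41 70 -0.011 10; 81 -41 100 -0.011 10; 81 -41 125 -0.011 10; 81 -41 134 -0.011 10; 81 -41 134 -0.011 10; 81 -41 134 -0.011 10; 81 -41 134 -0.011 10; 81 -41 134 -0.011 10",
)

```text
clock: 9.15
eef_pos: [568.4, 52.0, 86.0]
eef_rot: [3.141, -0.001, 0.24]
wrist_force: [-0.3, 0.8, -3.5]
finger_gap: 19.7
```

Run:
```python
from h import *
im,d,st=snap('wrist','w6'); print(st['eef_pos'],st['eef_rot'],st['clock'],st['wrist_force'],st['finger_gap'])
im,d,st=snap('side','s6')
cv2.imwrite('pics/s6c.png',cv2.resize(im[130:290,220:360,::-1],None,fx=3.7,fy=3.7,interpolation=cv2.INTER_CUBIC))
```

```text
[568.35302864  51.9995072   85.96426057] [ 3.14143622e+00 -7.74559085e-04  2.39753322e-01] 9.15 [-0.30004251  0.84144927 -3.52614848] 19.74582319205399
```

View pics/w6.png

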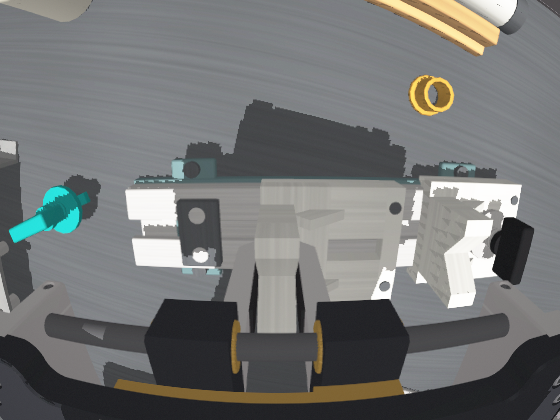

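View pics/s6c.png

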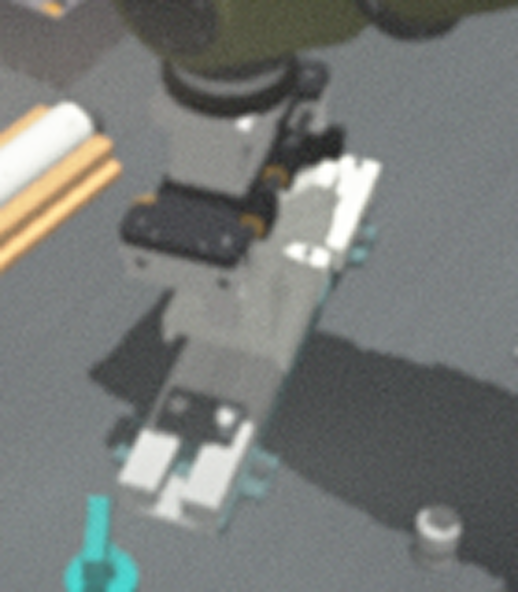

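Run:
```python
from h import *
a=cv2.imread('pics/w6.png')
a=cv2.convertScaleAbs(a,alpha=0.9)
cv2.imwrite('pics/w6a.png',cv2.resize(a[165:285,115:265],None,fx=5,fy=5,interpolation=cv2.INTER_CUBIC))
cv2.imwrite('pics/w6b.png',cv2.resize(cv2.convertScaleAbs(a[165:285,310:440],alpha=1.2),None,fx=5,fy=5,interpolation=cv2.INTER_CUBIC))
```

```text
(no output)
```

View pics/w6a.png

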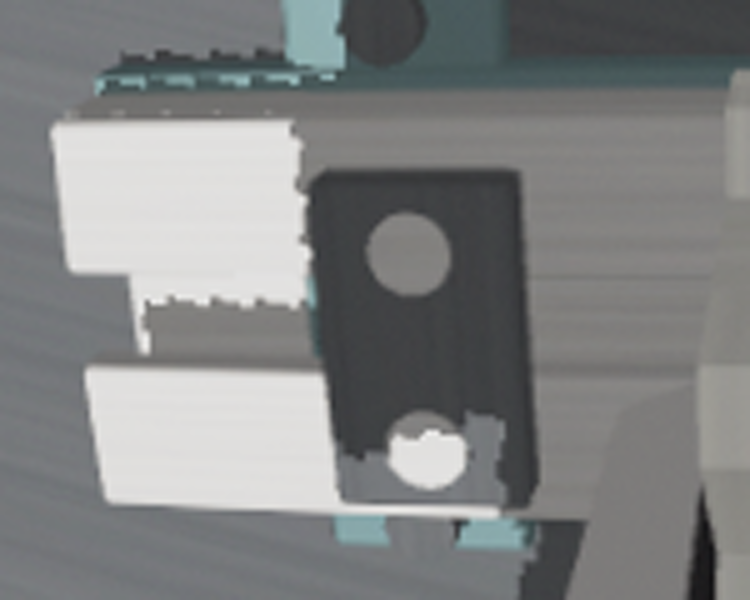

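View pics/w6b.png

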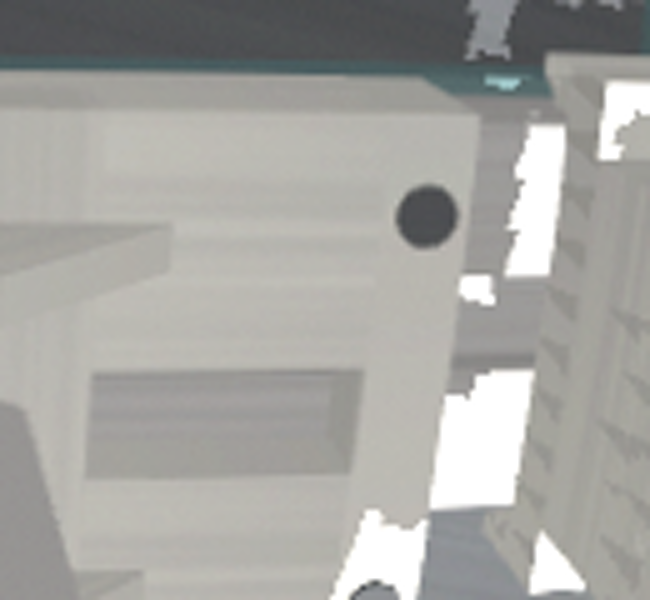

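Run:
```python
from h import *
p=np.load('pics/w6.npz');Rm=rpy(p['rot'])
def pl(c,o,z=30): return onplane('wrist',o[0]+(c[0]+.5)/5-.5,o[1]+(c[1]+.5)/5-.5,z,p['pos'],p['rot'])
L=[pl(c,(115,165)) for c in((52,124),(67,272),(85,365),(105,502))]
R=[pl(c,(310,165)) for c in((566,122),(550,276),(530,368),(515,506))]
for q in L+R: print(q.round(1), (Rm.T@(q-p['pos'])).round(1))
l=sum(L)/4;r=sum(R)/4
print(l,r,np.arctan2(*(l-r)[:2][::-1]))
for o in (Rm.T@(l-p['pos']),Rm.T@(r-p['pos'])): print('tool',o)
zs=p['pos'][2]-20.8
S=[pl(c,(310,165),zs) for c in((92,371),(363,369),(349,471),(85,478))]
for q in S: print('slot tool',(Rm.T@(q-p['pos'])).round(1))
```

```text
[572.  171.5  30. ] [  31.9 -115.2   56. ]
[549.  166.5  30. ] [   8.4 -115.9   56. ]
[534.2 162.1  30. ] [  -7.1 -115.1   55.9]
[510.6 157.   30. ] [ -31.2 -115.7   55.9]
[625.5 -45.5  30. ] [ 32.3 108.2  56. ]
[601.9 -51.7  30. ] [  8.  108.7  56. ]
[586.9 -54.2  30. ] [ -7.2 107.6  56. ]
[563.7 -61.3  30. ] [-31.5 109.   56. ]
[541.45337798 164.28832499  30.        ] [594.50299307 -53.19382759  30.        ] 1.8100504404925897
tool [   0.49086435 -115.47339915   55.94659427]
tool [  0.37911225 108.385339    55.98152684]
slot tool [ 8.2 30.8 20.8]
slot tool [ 7.9 66.4 20.8]
slot tool [-6.6 66.2 20.8]
slot tool [-6.6 30.8 20.8]
```

Lateral agreement is within 0.3 mm, so I lower slowly.

jog_arm(
  deltas="0 0 5 0 10; 0 0 10 0 10; 0 0 13 0 10; 0 0 15 0 10; 0 0 17 0 10; 0 0 18 0 10; 0 0 19 0 10; 0 0 20 0 10; 0 0 21 0 10; 0 0 21 0 10",
)

```text
clock: 10.5
eef_pos: [568.1, 52.0, 64.4]
eef_rot: [3.142, 0.0, 0.24]
wrist_force: [0.4, -0.1, -3.3]
finger_gap: 19.5
```

Run:
```python
from h import *
st=manip.read_state();print(st['eef_pos'],st['wrist_force'],st['moment'],st['eef_rot'])
```

```text
[568.1154791   51.99660159  64.36022893] [ 0.43145185 -0.05596885 -3.34789972] [ 0.06506151 -0.02065388 -0.05124559] [3.14158046e+00 1.68606920e-04 2.39824829e-01]
```

jog_arm(
  deltas="0 0 0.4 0 10; 0 0 0.8 0 10; 0 0 1.2 0 10; 0 0 1.5 0 10; 0 0 1.8 0 10; 0 0 2 0 10; 0 0 2.2 0 10; 0 0 2.2 0 10; 0 0 2.2 0 10; 0 0 2.2 0 10",
)

```text
clock: 11.75
eef_pos: [568.2, 52.0, 62.8]
eef_rot: [3.142, -0.0, 0.24]
wrist_force: [-5.1, 0.3, 7.0]
finger_gap: 19.8
```

Run:
```python
from h import *
st=manip.read_state();print(st['eef_pos'],st['wrist_force'],st['moment'],st['eef_rot'])
```

```text
[568.18599555  52.00611218  62.81253017] [-5.13056128  0.34455417  6.95522628] [ 0.01893775  0.92119551 -0.01552211] [ 3.14153759e+00 -1.84046709e-04  2.39783897e-01]
```

Contact at z = 62.8, as predicted for seated, with 7 N. I release and rise.

jog_arm(
  deltas="0 0 0 0 24; 0 0 0 0 36; 0 0 0 0 40; 0 0 -10 0 40; 0 0 -40 0 40; 0 0 -80 0 40; 0 0 -130 0 40; -40 0 -160 0 40; -70 0 -160 0 40; -70 0 -160 0 40",
)

```text
clock: 13.0
eef_pos: [499.3, 35.2, 223.7]
eef_rot: [3.141, -0.002, 0.239]
wrist_force: [-0.3, -0.7, 0.3]
finger_gap: 40.1
```

Run:
```python
from h import *
im,d,st=snap('wrist','w7'); print(st['eef_pos'],st['eef_rot'],st['clock'],st['wrist_force'],st['finger_gap'])
a=im[:,:,::-1]
cv2.imwrite('pics/w7c.png',cv2.resize(a[80:240,110:440],None,fx=2.4,fy=2.4,interpolation=cv2.INTER_CUBIC))
```

```text
[499.31774734  35.16486101 223.67453619] [ 3.14111739e+00 -1.89224117e-03  2.39431995e-01] 13.0 [-0.27533246 -0.66910592  0.28148196] 40.12960766363416
```

View pics/w7.png

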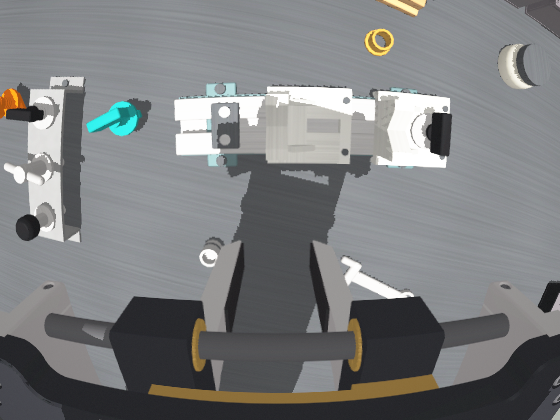

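Run:
```python
from h import *
a=cv2.imread('pics/w7.png')
cv2.imwrite('pics/w7c.png',cv2.resize(cv2.convertScaleAbs(a[75:175,250:370],alpha=1.0),None,fx=6,fy=6,interpolation=cv2.INTER_CUBIC))
```

```text
(no output)
```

View pics/w7c.png

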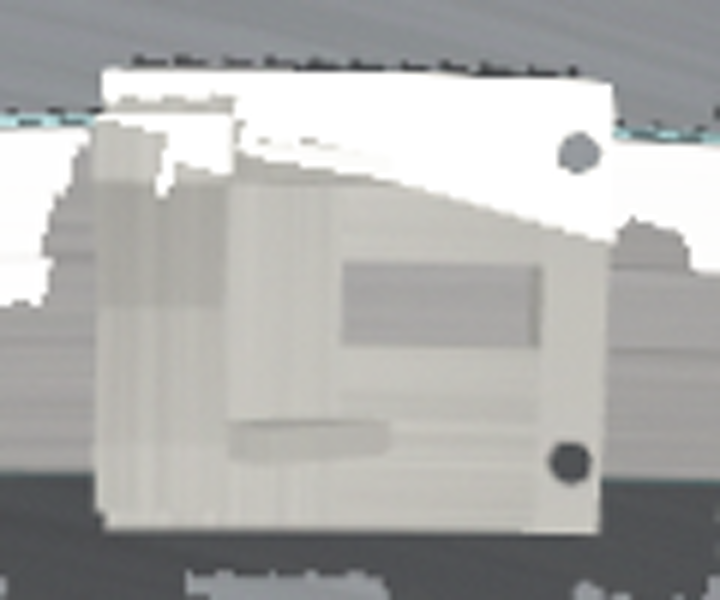

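Run:
```python
from h import *
p=np.load('pics/w7.npz')
def pl(c,z=42): return onplane('wrist',250+(c[0]+.5)/6-.5,75+(c[1]+.5)/6-.5,z,p['pos'],p['rot'])
S=[pl(c) for c in((343,263),(543,265),(540,346),(341,346))];c=sum(S)/4;ax=S[0]+S[3]-S[1]-S[2]
print('slot',c,np.arctan2(ax[1],ax[0]))
s=[pl(c) for c in((578,153),(569,463))];print(s,np.arctan2(*(s[1]-s[0])[:2][::-1])-np.pi/2+2*np.pi)
f=[pl(c) for c in((612,84),(598,532))];print('foot edge mid',(f[0]+f[1])/2)
L=np.array([541.2,164.25]);R=np.array([594.4,-53.4]);u=(L-R)/np.linalg.norm(L-R);n=np.array([-u[1],u[0]])
for q in(c,(s[0]+s[1])/2,(f[0]+f[1])/2): print('lat',(q[:2]-R)@n,'along',(q[:2]-R)@u)
for z in (90,92,95):
  print(onplane('top',170,231,z), onplane('side',195+0,0+312,z))
print('w7 bolt top approx',onplane('wrist',25,114,91,p['pos'],p['rot']))
```

```text
slot [579.9441846   4.8948061  42.       ] 1.829729509253757
[array([612.91038945, -11.76186915,  42.        ]), array([558.36753513, -24.92665142,  42.        ])] 1.8076323662817781
foot edge mid [587.18317673 -24.14201456  42.        ]
lat 0.2009508197218839 along 60.06009187540424
lat 0.18689178158846964 along 36.13344351040352
lat 0.06345138603033273 along 30.13483406424599
[530.32614184 338.64863906  90.        ] [558.08403671 367.73524162  90.        ]
[530.23187034 338.15241215  92.        ] [557.03714045 368.56482414  92.        ]
[530.0904631  337.40807177  95.        ] [555.46679606 369.80919793  95.        ]
w7 bolt top approx [533.18137942 336.3269796   91.        ]
```

The rest sits 0.2 mm off the centreline, aligned within 0.02 rad. Next is the bolt.

jog_arm(
  deltas="4 -40 -6 -0.16 40; 8 -80 -6 -0.32 40; 12 -120 -6 -0.48 40; 16 -160 -6 -0.64 40; 19 -201 -6 -0.8 40; 19 -201 -6 -0.96 40; 19 -201 -6 -0.96 40; 19 -201 -6 -0.96 40; 19 -201 -6 -0.96 40; 19 -201 -6 -0.96 40",
)

```text
clock: 14.3
eef_pos: [471.0, 234.9, 228.3]
eef_rot: [3.142, -0.0, 1.198]
wrist_force: [0.1, 0.2, -0.5]
finger_gap: 39.7
```

Run:
```python
from h import *
im,d,st=snap('wrist','w8'); print(st['eef_pos'],st['eef_rot'],st['clock'],st['wrist_force'],st['finger_gap'])
```

```text
[471.04878241 234.90401189 228.32027409] [ 3.14150489e+00 -7.53275036e-05  1.19822737e+00] 14.3 [ 0.05611542  0.24349021 -0.47072822] 39.67264757525035
```

View pics/w8.png

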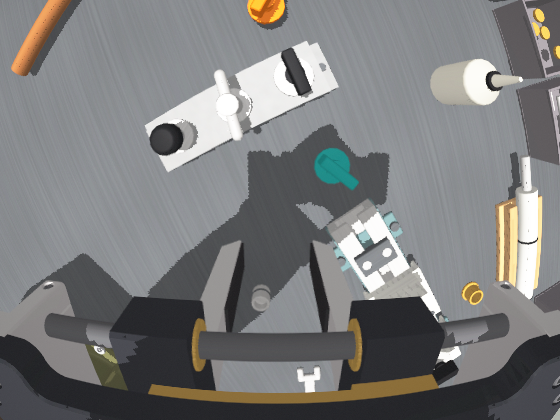

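jog_arm(
  deltas="20 18 10 -0.17 40; 41 36 28 -0.35 40; 41 36 28 -0.35 40; 41 36 28 -0.35 40; 41 36 28 -0.35 40; 41 36 28 -0.35 40; 41 36 28 -0.35 40; 41 36 28 -0.35 40; 41 36 28 -0.35 40; 41 36 28 -0.35 40",
)

```text
clock: 15.6
eef_pos: [519.3, 260.3, 200.2]
eef_rot: [-3.142, -0.0, 1.55]
wrist_force: [0.9, 1.0, 0.5]
finger_gap: 39.9
```

Run:
```python
from h import *
im,d,st=snap('wrist','w9'); print(st['eef_pos'],st['eef_rot'],st['clock'],st['wrist_force'],st['finger_gap'])
a=cv2.imread('pics/w8.png');b=im[:,:,::-1]
cv2.imwrite('pics/w8c.png',cv2.resize(cv2.convertScaleAbs(a[40:105,260:345],alpha=1.6),None,fx=8,fy=8,interpolation=cv2.INTER_CUBIC))
cv2.imwrite('pics/w9.png',b)
```

```text
[519.29912036 260.32975266 200.24876387] [-3.14157347e+00 -3.66952799e-05  1.54976678e+00] 15.6 [0.85172805 1.0486806  0.48608023] 39.93938055797683
```

View pics/w9.png

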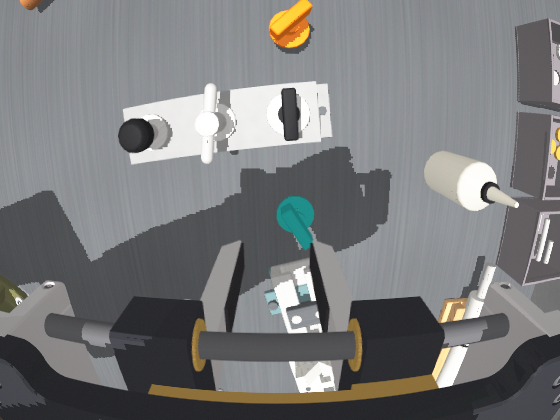

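View pics/w8c.png

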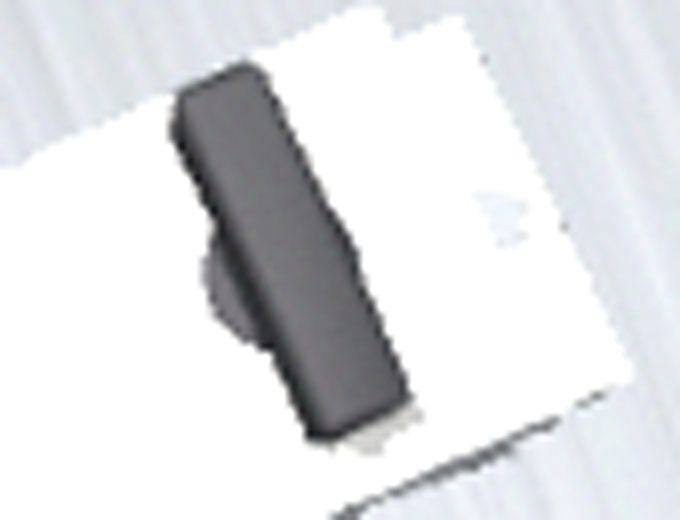

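Run:
```python
from h import *
b=cv2.imread('pics/w9.png')
cv2.imwrite('pics/w9c.png',cv2.resize(cv2.convertScaleAbs(b[75:150,255:335],alpha=1.8),None,fx=8,fy=8,interpolation=cv2.INTER_CUBIC))
```

```text
(no output)
```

View pics/w9c.png

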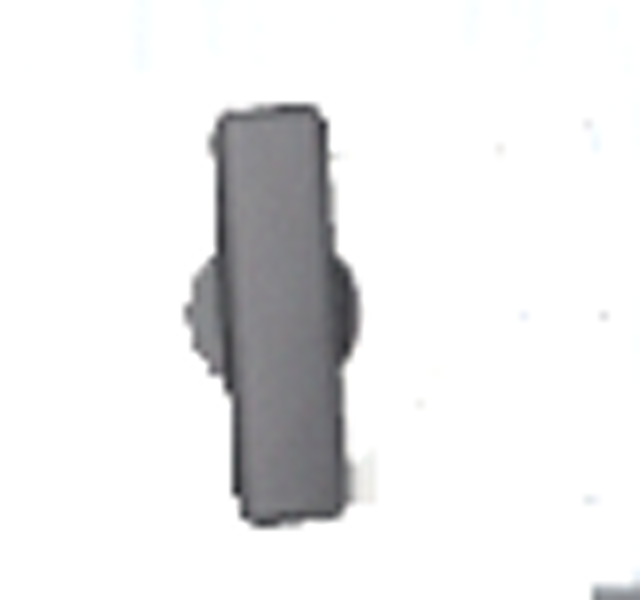

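Run:
```python
from h import *
p1=np.load('pics/w8.npz');p2=np.load('pics/w9.npz')
A=[(182,97),(260,68),(406,396),(318,435)];B=[(224,112),(320,107),(344,512),(245,520)]
P=[]
for a,b in zip(A,B):
    ua=[260+(a[0]+.5)/8-.5,40+(a[1]+.5)/8-.5];ub=[255+(b[0]+.5)/8-.5,75+(b[1]+.5)/8-.5]
    X,e=tri([ray('wrist',*ua,p1['pos'],p1['rot']),ray('wrist',*ub,p2['pos'],p2['rot'])]);P.append(X);print(X.round(1),np.round(e,1))
P=np.array(P);c=P.mean(0);ax=P[0]+P[1]-P[2]-P[3];print(c,np.arctan2(ax[1],ax[0]),np.linalg.norm(ax)/2)
zt=93
Q=np.array([onplane('wrist',255+(b[0]+.5)/8-.5,75+(b[1]+.5)/8-.5,zt,p2['pos'],p2['rot']) for b in B]);ax=Q[0]+Q[1]-Q[2]-Q[3];print('w9',Q.mean(0),np.arctan2(ax[1],ax[0]))
Q=np.array([onplane('wrist',260+(b[0]+.5)/8-.5,40+(b[1]+.5)/8-.5,zt,p1['pos'],p1['rot']) for b in A]);ax=Q[0]+Q[1]-Q[2]-Q[3];print('w8',Q.mean(0),np.arctan2(ax[1],ax[0]))
```

```text
[527.  364.8  95.6] [0.5 0.5]
[536.9 365.5  91.5] [0.5 0.5]
[538.3 323.3  95.4] [0.1 0.1]
[527.9 322.5  92.4] [0.2 0.2]
[532.52382373 344.01812728  93.71371472] 1.5975876576385266 42.25917568351746
w9 [532.35501576 344.12741374  93.        ] 1.6091848679000742
w8 [532.78925481 343.94883266  93.        ] 1.590104405902283
```

Run:
```python
from h import *
p=np.load('pics/w9.npz');d=p['d'];H=np.array(optics.get_calibration('wrist')['hand_eye']);K=np.array(optics.get_calibration('wrist')['intrinsics']);Rw=rpy(p['rot'])
def X(u,v,depth):
    x=(u-K[0,2])/K[0,0];y=(v-K[1,2])/K[1,1];th=np.hypot(x,y);s=np.sin(th)/th;q=np.array([x*s,y*s,np.cos(th)]);q=q*depth/q[2]
    return p['pos']+Rw@(H[:3,:3]@q+H[:3,3])
def crop(c): return int(round(255+(c[0]+.5)/8-.5)),int(round(75+(c[1]+.5)/8-.5))
for n,c in (('top',(280,200)),('top',(285,320)),('top',(295,450)),('hubL',(205,310)),('hubR',(350,310)),('collar',(180,240)),('collar',(400,250)),('rack',(500,300))):
    u,v=crop(c);print(n,(u,v),d[v,u],X(u,v,d[v,u]).round(1))
rows=[]
for v in range(85,145,4): print(v,[int(X(u,v,d[v,u])[2]) if d[v,u]>0 else 0 for u in range(268,312,2)])
```

```text
top (290, 100) 252.91356 [532.3 355.4  97.9]
top (290, 115) 256.1096 [532.1 343.1  98.3]
top (291, 131) 260.10687 [532.7 329.9  98.1]
hubL (280, 113) 280.6055 [524.3 344.7  72.3]
hubR (298, 113) 279.25775 [540.2 344.5  73.6]
collar (277, 105) 300.1268 [521.9 352.5  49.6]
collar (305, 106) 299.86877 [548.6 351.2  50.1]
rack (317, 112) 306.7365 [560.8 345.3  44.6]
85 [44, 44, 45, 44, 44, 46, 44, 45, 44, 44, 42, 44, 44, 44, 44, 43, 45, 43, 44, 43, 43, 43]
89 [44, 43, 45, 46, 43, 43, 45, 96, 97, 97, 96, 95, 97, 98, 45, 42, 45, 43, 44, 44, 44, 44]
93 [45, 43, 43, 45, 45, 45, 45, 97, 97, 96, 95, 97, 98, 96, 44, 45, 44, 44, 44, 44, 43, 42]
97 [44, 44, 44, 48, 50, 51, 50, 96, 98, 98, 98, 97, 98, 97, 51, 49, 50, 43, 44, 44, 46, 44]
101 [44, 45, 50, 51, 49, 50, 51, 97, 97, 96, 98, 96, 96, 97, 95, 51, 50, 48, 49, 44, 44, 43]
105 [50, 50, 50, 51, 50, 48, 51, 95, 0, 97, 96, 96, 97, 100, 96, 50, 49, 49, 49, 50, 45, 45]
109 [50, 49, 50, 50, 0, 49, 72, 81, 95, 97, 97, 97, 97, 97, 95, 74, 50, 50, 50, 48, 50, 44]
113 [50, 51, 51, 51, 50, 74, 72, 72, 96, 97, 97, 97, 97, 96, 96, 73, 51, 50, 51, 49, 49, 45]
117 [52, 50, 49, 50, 51, 50, 73, 74, 97, 97, 97, 97, 97, 97, 97, 74, 50, 50, 49, 50, 50, 43]
121 [49, 51, 51, 49, 51, 49, 50, 73, 96, 98, 96, 97, 97, 97, 96, 50, 50, 51, 49, 51, 43, 44]
125 [44, 51, 50, 51, 49, 51, 49, 50, 96, 97, 98, 98, 97, 96, 96, 50, 50, 50, 49, 43, 43, 44]
129 [43, 45, 44, 49, 49, 50, 50, 50, 96, 98, 96, 97, 98, 96, 97, 96, 50, 50, 43, 45, 45, 43]
133 [44, 44, 44, 44, 43, 44, 50, 50, 97, 97, 97, 97, 97, 98, 98, 97, 43, 44, 43, 44, 43, 45]
137 [44, 44, 44, 44, 44, 44, 43, 44, 91, 98, 98, 98, 97, 97, 96, 96, 44, 43, 45, 43, 44, 44]
141 [44, 44, 44, 45, 43, 44, 44, 45, 43, 44, 44, 45, 44, 45, 44, 44, 44, 43, 44, 44, 43, 45]
```

The T-bar's top is at z 98, centred at (532.3,344) with yaw 1.60. There is a hub right under the grip at z 73, so the fingertips must stay above it at TCP z 89.

jog_arm(
  deltas="45 5 10 0 40; 84 11 30 -0.05 40; 84 11 50 -0.05 40; 84 11 80 -0.05 40; 84 11 100 -0.05 40; 84 11 111 -0.05 40; 84 11 111 -0.05 40; 84 11 111 -0.05 20; 84 11 111 -0.05 5; 84 11 111 -0.05 5",
  squeeze=50,
)

```text
clock: 16.9
eef_pos: [532.2, 344.1, 89.7]
eef_rot: [3.141, -0.0, 1.6]
wrist_force: [-0.2, 0.1, -0.4]
finger_gap: 13.2
```

jog_arm(
  deltas="0 0 0 0 5; 0 0 0 0 5; 0 0 0 0 5; 0 0 -5 0 5; 0 0 -20 0 5; 0 0 -45 0 5; 0 0 -70 0 5; 0 0 -95 0 5; 0 0 -110 0 5; 0 0 -110 0 5",
)

```text
clock: 18.15
eef_pos: [532.3, 344.2, 200.3]
eef_rot: [3.14, -0.001, 1.6]
wrist_force: [0.2, 0.3, -1.4]
finger_gap: 11.6
```

Run:
```python
from h import *
im,d,st=snap('wrist','w10'); print(st['eef_pos'],st['eef_rot'],st['clock'],st['wrist_force'],st['finger_gap'])
im,d,st=snap('side','s10')
cv2.imwrite('pics/s10c.png',cv2.resize(im[180:400,160:400,::-1],None,fx=2.7,fy=2.7,interpolation=cv2.INTER_CUBIC))
```

```text
[532.33774289 344.21377101 200.34464346] [ 3.13996158e+00 -8.87872002e-04  1.59981956e+00] 18.15 [ 0.16807757  0.29159106 -1.40894689] 11.585114298888167
```

View pics/w10.png

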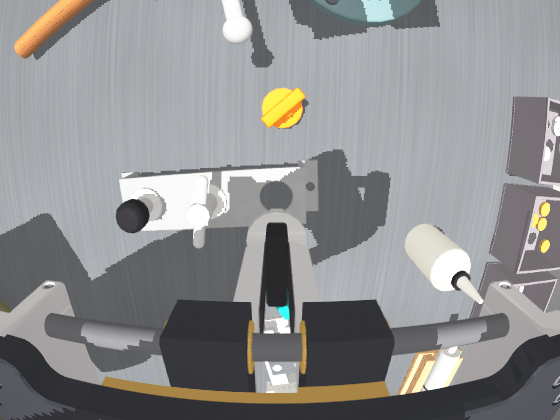

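View pics/s10c.png

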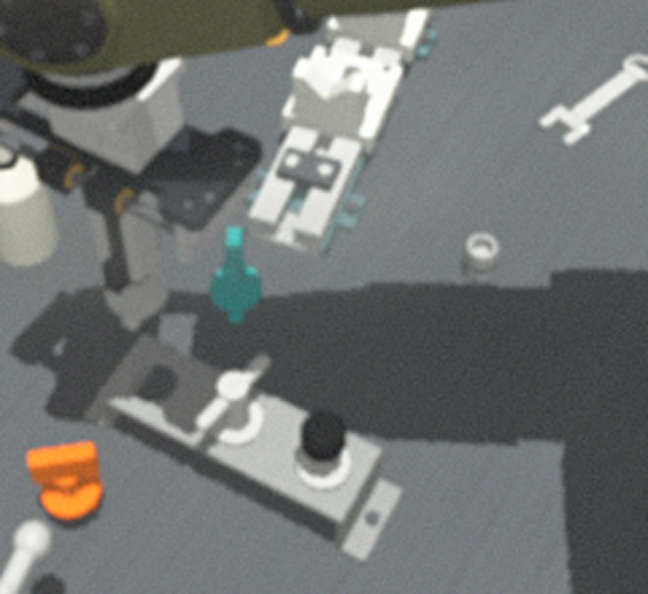

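Run:
```python
from h import *
b=cv2.imread('pics/w10.png')
cv2.imwrite('pics/w10c.png',cv2.resize(cv2.convertScaleAbs(b[200:310,225:325],alpha=1.5),None,fx=5.4,fy=5.4,interpolation=cv2.INTER_CUBIC))
p=np.load('pics/w10.npz');Rm=rpy(p['rot'])
for o in ([22,-6,-9],[22,6,-9],[-22,-6,-9],[-22,6,-9],[21,0,38.5],[0,-21,38.5],[0,21,38.5]):
    q=wproj(p['pos']+Rm@np.array(o,float),p['pos'],p['rot']);print(o,q.round(1),((q-[225,200])*5.4).round())
```

```text
[22, -6, -9] [264.4 237.8] [213. 204.]
[22, 6, -9] [287.7 237.8] [338. 204.]
[-22, -6, -9] [265.6 308.4] [219. 585.]
[-22, 6, -9] [286.5 308.4] [332. 585.]
[21, 0, 38.5] [276.1 211.8] [276.  64.]
[0, -21, 38.5] [245.2 241.3] [109. 223.]
[0, 21, 38.5] [307.1 241.3] [443. 223.]
```

View pics/w10c.png

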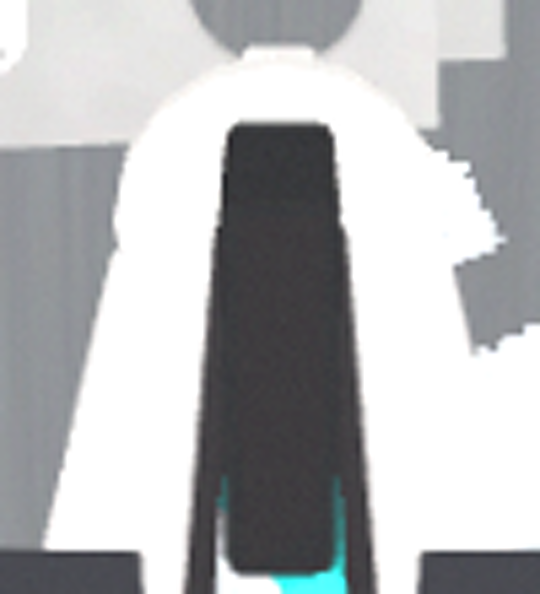

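The bolt is held and the T-head tip is visible. Next I carry it to above the slot.

jog_arm(
  deltas="-40 4 0 0 5; -90 10 0 0 5; -145 16 0 -0.05 5; -200 22 0 -0.1 5; -255 28 0 -0.15 5; -305 34 0 -0.21 5; -342 38 0 -0.21 5; -342 38 10 -0.21 5; -342 38 35 -0.21 5; -342 38 55 -0.21 5",
)

```text
clock: 19.5
eef_pos: [579.2, 4.2, 142.1]
eef_rot: [-3.14, -0.001, 1.81]
wrist_force: [-0.5, -0.0, -1.0]
finger_gap: 11.4
```

Run:
```python
from h import *
im,d,st=snap('wrist','w11'); print(st['eef_pos'],st['eef_rot'],st['clock'],st['wrist_force'],st['finger_gap'])
im,d,st=snap('side','s11')
cv2.imwrite('pics/s11c.png',cv2.resize(im[130:290,220:360,::-1],None,fx=3.7,fy=3.7,interpolation=cv2.INTER_CUBIC))
```

```text
[579.22913524   4.16836448 142.1338089 ] [-3.13956975e+00 -8.14851146e-04  1.81025910e+00] 19.5 [-0.47835243 -0.0384755  -1.04358052] 11.390086436008378
```

View pics/w11.png

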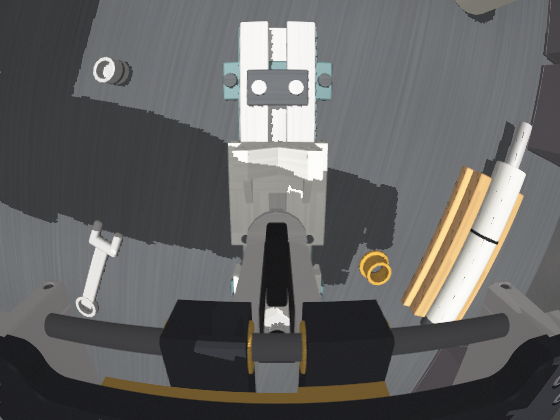

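View pics/s11c.png

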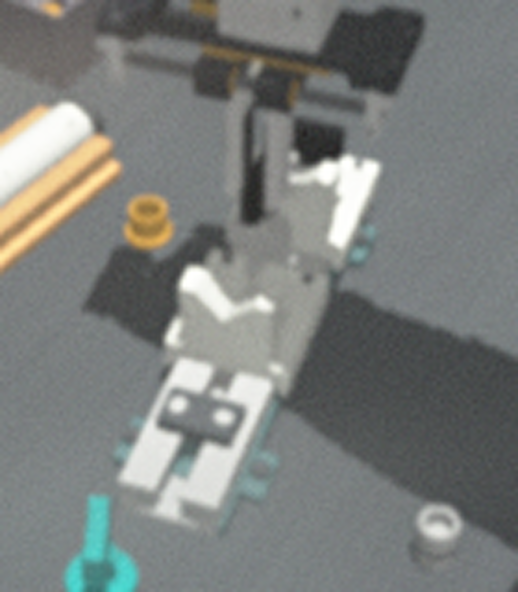

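jog_arm(
  deltas="0 0 10 0 5; 0 0 20 0 5; 0 0 28 0 5; 0 0 32 0 5; 0 0 32 0 5; 0 0 32 0 5; 0 0 32 0 5; 0 0 32 0 5; 0 0 32 0 5; 0 0 32 0 5",
)

```text
clock: 20.85
eef_pos: [580.0, 3.3, 112.3]
eef_rot: [3.142, -0.0, 1.81]
wrist_force: [-0.4, 0.2, -1.5]
finger_gap: 11.5
```

Run:
```python
from h import *
im,d,st=snap('wrist','w12'); print(st['eef_pos'],st['eef_rot'],st['clock'],st['wrist_force'],st['finger_gap'])
im,d,st=snap('side','s12')
cv2.imwrite('pics/s12c.png',cv2.resize(im[150:270,240:340,::-1],None,fx=5,fy=5,interpolation=cv2.INTER_CUBIC))
b=cv2.imread('pics/w12.png')
cv2.imwrite('pics/w12c.png',cv2.resize(cv2.convertScaleAbs(b[150:310,200:350],alpha=1.2),None,fx=3.7,fy=3.7,interpolation=cv2.INTER_CUBIC))
```

```text
[579.97509821   3.3052937  112.27101825] [ 3.14157032e+00 -7.74935772e-06  1.80978097e+00] 20.85 [-0.38636155  0.15973125 -1.54211782] 11.451826405399567
```

View pics/w12c.png

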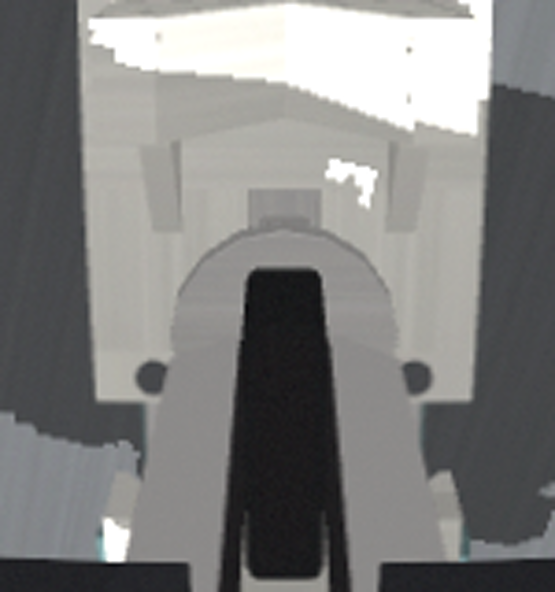

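View pics/s12c.png

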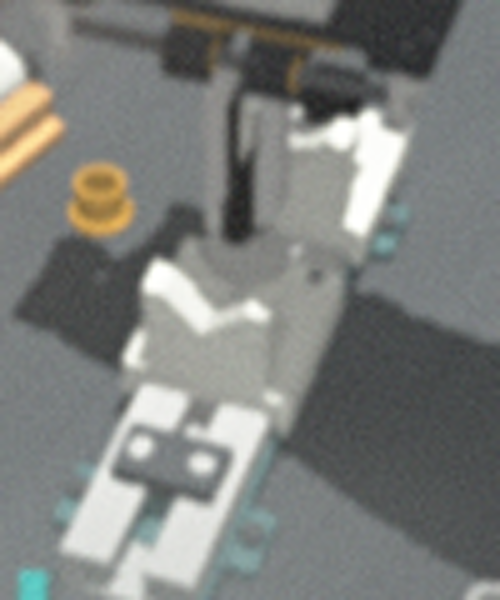

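Run:
```python
from h import *
p=np.load('pics/w12.npz');Rm=rpy(p['rot'])
def pl(c,z): return Rm.T@(onplane('wrist',200+(c[0]+.5)/3.7-.5,150+(c[1]+.5)/3.7-.5,z,p['pos'],p['rot'])-p['pos'])
for c in((249,189),(321,189)): print('slot end',pl(c,42).round(2))
for c in((259,222),(310,222)): print('Thead tip top',pl(c,112.3-4.3-56).round(2), 'bot',pl((c[0],c[1]-5),112.3-4.3-63).round(2))
for c in((247,270),(322,270)): print('bar end top',pl(c,112.3+8.7).round(2),'bot',pl(c,112.3-17.3).round(2))
for c in((285,227),):print('collar', pl(c,112.3-4.3-34).round(2),pl(c,112.3-4.3-40).round(2))
```

```text
slot end [19.59 -6.66 70.27]
slot end [19.6   7.94 70.27]
Thead tip top [15.68 -4.45 60.27] bot [14.57 -4.6  67.27]
Thead tip top [15.69  5.53 60.27] bot [14.57  5.68 67.27]
bar end top [30.18 -4.66 -8.73] bot [20.96 -5.5  17.27]
bar end top [30.18  5.65 -8.73] bot [20.97  6.53 17.27]
collar [21.59  0.61 38.27] [19.7   0.62 44.27]
```

Lateral agreement is 0.1 mm, and I shift 0.8 mm along the slot. I descend into the slot to just past collar contact.

jog_arm(
  deltas="0.8 0 1 0 5; 0.8 0 3 0 5; 0.8 0 6 0 5; 0.8 0 9 0 5; 0.8 0 12 0 5; 0.8 0 15 0 5; 0.8 0 18 0 5; 0.8 0 21 0 5; 0.8 0 23 0 5; 0.8 0 23 0 5",
)

```text
clock: 22.2
eef_pos: [579.7, 4.1, 89.1]
eef_rot: [-3.141, -0.0, 1.81]
wrist_force: [-0.7, 0.2, -1.1]
finger_gap: 11.8
```

Run:
```python
from h import *
st=manip.read_state();print(st['eef_pos'],st['wrist_force'],st['moment'],st['eef_rot'])
```

```text
[579.70807739   4.07335212  89.09136111] [-0.72576456  0.16523093 -1.14689728] [-0.05503392 -0.11983764  0.00206205] [-3.14133404e+00 -9.10158490e-05  1.80974756e+00]
```

jog_arm(
  deltas="0 0 1 0 5; 0 0 2 0 5; 0 0 3 0 5; 0 0 4 0 5; 0 0 4 0 5; 0 0 6 0 5; 0 0 7 0 5; 0 0 8 0 5; 0 0 9 0 5; 0 0 9 0 5",
)

```text
clock: 23.45
eef_pos: [579.8, 4.1, 81.0]
eef_rot: [3.141, 0.0, 1.81]
wrist_force: [-5.0, -0.9, 9.2]
finger_gap: 11.6
```

Run:
```python
from h import *
st=manip.read_state();print(st['eef_pos'],st['wrist_force'],st['moment'],st['eef_rot'],st['finger_gap'])
im,d,st=snap('wrist','w13')
```

```text
[579.84824589   4.0626086   80.97177937] [-4.96531525 -0.87884512  9.16419066] [-0.04212634  0.8166286  -0.00905225] [3.14125309e+00 1.61876210e-04 1.80986564e+00] 11.561586828258566
```

View pics/w13.png

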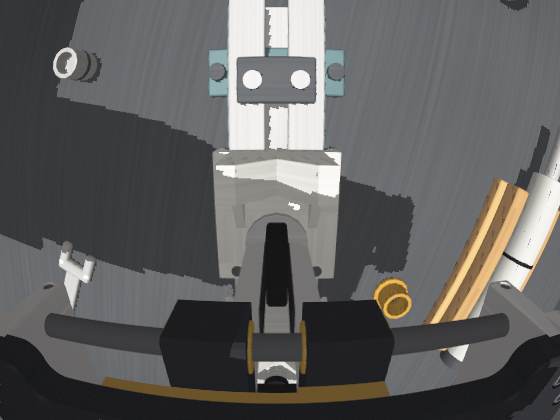

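T-head is down with the spring pressed at about 10.6 N. I press 1.5 mm more and turn.

jog_arm(
  deltas="0 0 0.8 0 5; 0 0 1.5 0 5; 0 0 1.5 0.17 5; 0 0 1.5 0.35 5; 0 0 1.5 0.53 5; 0 0 1.5 0.71 5; 0 0 1.5 0.89 5; 0 0 1.5 1.07 5; 0 0 1.5 1.25 5; 0 0 1.5 1.42 5",
)

```text
clock: 24.75
eef_pos: [580.8, 3.9, 80.1]
eef_rot: [3.14, -0.003, 0.384]
wrist_force: [-0.3, -1.1, 9.0]
finger_gap: 11.5
```

Run:
```python
from h import *
st=manip.read_state();print(st['eef_pos'],st['wrist_force'],st['moment'],st['eef_rot'],st['finger_gap'],st['joints'])
```

```text
[580.82605593   3.92280886  80.10990382] [-0.2721505  -1.06533916  8.95525878] [-0.1367191   0.04058529  0.11888488] [ 3.14005434e+00 -2.83284398e-03  3.84148690e-01] 11.509301010608237 [-5.62188403e-02  5.13020195e-01  1.56748731e+00 -2.11168517e-04
  1.05786684e+00  1.13053431e+00]
```

jog_arm(
  deltas="0 0 0 0.15 5; 0 0 0 0.15 5; 0 0 0 0.15 5; 0 0 -1 0.15 5; 0 0 -2 0.15 5; 0 0 -2 0.15 5; 0 0 -2 0.15 20; 0 0 -2 0.15 28; 0 0 -2 0.15 28; 0 0 -2 0.15 28",
)

```text
clock: 26.0
eef_pos: [579.7, 4.1, 80.6]
eef_rot: [-3.142, 0.0, 0.24]
wrist_force: [-0.8, -0.1, 0.9]
finger_gap: 28.0
```

Run:
```python
from h import *
st=manip.read_state();print(st['eef_pos'],st['wrist_force'],st['moment'],st['eef_rot'],st['finger_gap'])
```

```text
[579.72088685   4.09771723  80.62362578] [-0.7918249  -0.12852321  0.86832877] [-0.03122853  0.01816099 -0.04931892] [-3.14152636e+00  2.18103241e-04  2.39816978e-01] 27.965788948798256
```

Released with no force left on the tool. I rise and look.

jog_arm(
  deltas="0 0 -10 0 28; 0 0 -30 0 28; 0 0 -60 0 28; -20 0 -100 0 28; -50 0 -140 0 28; -80 0 -140 0 28; -80 0 -140 0 28; -80 0 -140 0 28; -80 0 -140 0 28; -80 0 -140 0 28",
)

```text
clock: 27.25
eef_pos: [502.4, -14.8, 220.4]
eef_rot: [-3.141, 0.001, 0.24]
wrist_force: [0.4, 0.6, -0.2]
finger_gap: 28.0
```

Run:
```python
from h import *
im,d,st=snap('wrist','w14'); print(st['eef_pos'],st['eef_rot'],st['clock'],st['wrist_force'],st['finger_gap'])
cv2.imwrite('pics/w14c.png',cv2.resize(im[75:185,180:440,::-1],None,fx=3,fy=3,interpolation=cv2.INTER_CUBIC))
im,d,st=snap('side','s14')
cv2.imwrite('pics/s14c.png',cv2.resize(im[140:290,220:360,::-1],None,fx=4,fy=4,interpolation=cv2.INTER_CUBIC))
```

```text
[502.36189625 -14.78372658 220.37155696] [-3.14132994e+00  6.58264356e-04  2.40067379e-01] 27.25 [ 0.37802498  0.56053708 -0.22800158] 27.958356154176013
```

View pics/w14.png

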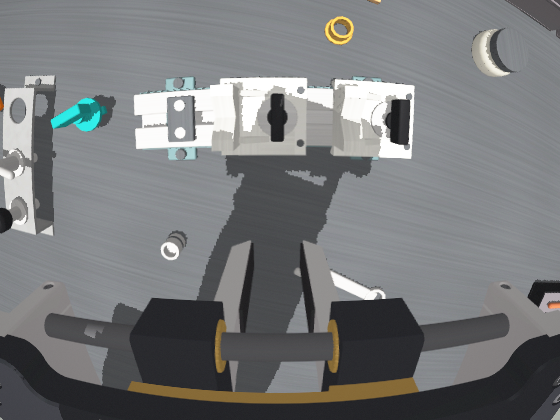

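View pics/w14c.png

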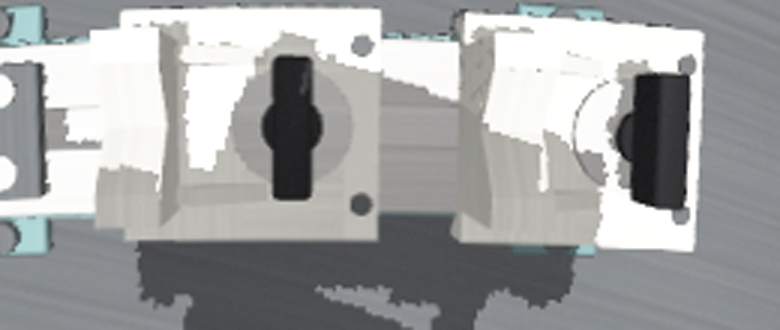

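View pics/s14c.png

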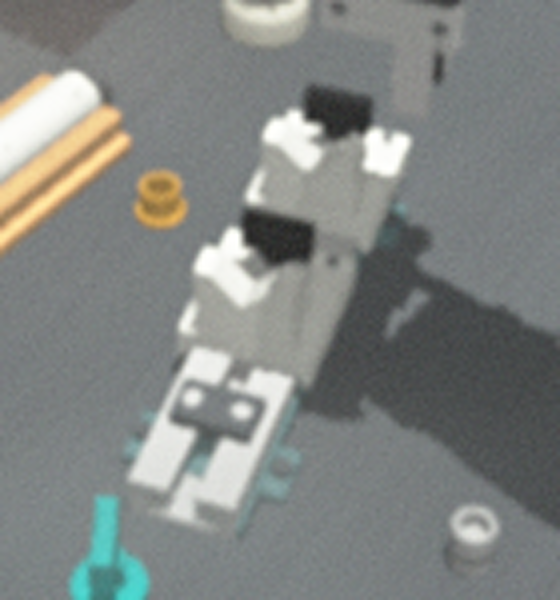

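Run:
```python
from h import *
p=np.load('pics/w14.npz');d=p['d'];H=np.array(optics.get_calibration('wrist')['hand_eye']);K=np.array(optics.get_calibration('wrist')['intrinsics']);Rw=rpy(p['rot'])
def X(u,v):
    dd=np.median(d[v-1:v+2,u-1:u+2]);x=(u-K[0,2])/K[0,0];y=(v-K[1,2])/K[1,1];th=np.hypot(x,y);s=np.sin(th)/th;q=np.array([x*s,y*s,np.cos(th)]);q=q*dd/q[2]
    return (p['pos']+Rw@(H[:3,:3]@q+H[:3,3])).round(1)
def c(a,b): return int(180+a/3),int(75+b/3)
for n,a in(('grip',(292,75)),('grip',(292,125)),('grip',(292,185)),('mgrip',(672,100)),('mgrip',(672,150)),('mgrip',(672,190)),('collar',(255,150)),('collar',(335,110)),('foot',(230,220)),('foot',(365,100)),('foot',(365,225)),('mfoot',(650,225)),('rail',(420,130))): print(n,X(*c(*a)))
im=cv2.imread('pics/w14.png')
Z=[]
pts=[(275,56),(308,56),(310,199),(274,199)]
Q=np.array([onplane('wrist',180+(a+.5)/3-.5,75+(b+.5)/3-.5,91,p['pos'],p['rot']) for a,b in pts]);ax=Q[0]+Q[1]-Q[2]-Q[3]
print(Q.mean(0),'yaw',np.arctan2(ax[1],ax[0]),'rel rail',1.8107-np.arctan2(ax[1],ax[0]))
```

```text
grip [594.7   8.7  90.3]
grip [580.6   5.3  90.8]
grip [563.    0.9  90.5]
mgrip [ 620.6 -107.5   90.7]
mgrip [ 605.1 -112.3   90. ]
mgrip [ 593.2 -115.7   90.5]
collar [568.   14.9  47.5]
collar [588.5  -7.6  47.1]
foot [541.7  18.6  41.6]
foot [594.3 -17.2  41.1]
foot [551.  -28.3  40.8]
mfoot [ 579.1 -130.8   41.3]
rail [589.7 -43.9   5.1]
[579.53571252   5.07993042  91.        ] yaw 0.24431962678356262 rel rail 1.5663803732164374
```

The bolt's grip top and the foot are at the same heights as on the mounted rest, and the bar lies 1.566 rad from the rail axis. I hand it in.

Run:
```python
from h import *
st=manip.read_state();print(st['clock'],st['wrist_force'])
print(workorder.sign_off())
```

```text
27.35 [ 0.1042466  -0.20189991 -1.01163884]
the job is handed in; nothing more can be done
None
```

The vee rest is on the rail and the toggle bolt is locked through its slot. I handed the job in at 27.4 s, and sign-off gives no verdict.

**What I did**
- I gripped the loose rest by its plate and set it down gently in the middle of the free stretch, plate towards the dog, reading 7 N at the wrist.
- I took the black toggle bolt from the rack and passed its T-head down through the slot. I then pressed it in roughly 6–8 mm against its spring, turned it a quarter turn, eased up and let go.

**Last checks**
- **Rest:** just after it was set down, its slot was about 0.2 mm off the rail's centreline and it was aligned within 0.02 rad. After locking, its foot read 40.8–41.6 mm high at three points, the same as the mounted rest.
- **Bolt:** its grip lies 1.57 rad from the rail axis. Its top reads 90.3–90.8 mm along its length against 90.0–90.7 mm on the mounted one, so it stands upright and the collar is about 4 mm in.
- **Surroundings:** the arm stands clear, and no bystander looked disturbed in the pictures, though I did not measure them.

**Disagreements**
- **Bolt height:** my two-view estimate of the bolt's top in the rack was 93.7 mm. The depth reading and the text both gave 98 mm, and I used 98.
- **Slot position:** the camera and the arm's own position differed by about 1.4 mm along the rail, which is within the slot's play. Before inserting I shifted the bolt 0.8 mm along the slot.
- **Side force:** about 5 N showed at the wrist during both contacts. I did not find the cause.

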